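# Fill the vial carousel and lift it off its loading base

### The job

Two white-capped amber vials still belong in the round vial tray: take the one on the balance pan and the one standing on the paper sheet, and set each down gently and upright in an empty well of the tray (either one), without bumping the balance or disturbing the blue-capped standard, the vials already in the tray or anything else on the bench. Then take the tray by the blue grip on its centre post and lift it straight up, about 10 cm out of its base, keeping it level so that all six vials stay standing in their wells. The program finishes while still holding the tray there in the air, level and still: do not set it down or let go.

Things in the scene. Friction and masses are not known exactly. Their poses are not given: they have to be found in the camera images.
- tray: Loose round vial tray, 0.3 kg empty, 0.57 kg full: grey foot disc 168 mm across, six white wells centred 60 mm from its axis at 30, 90 ... 330 degrees from its x axis (inside 32 mm, mouth flared to 37, outside 43; floors 6 mm, mouths 34 mm above the underside), steel centre post with blue grip. Origin: centre of underside, z up. Starts in the base at any yaw, underside 10 mm above the bench; two wells empty
- tray_grip (a point): Centre of the blue grip on the tray's centre post, 93 mm above the tray's underside: a block 30 mm along the tray's x, 14 mm along its y (pinch it across these two flat sides), 26 mm high, from 80 to 106 mm above the tray's underside; tops of seated vials are at 68 mm. Axes as the tray's
- well_a (a point): Centre of the floor of one empty well, at 30 degrees from the tray's x axis, 60 mm from the tray's axis; the well's mouth is 28 mm above it. Axes as the tray's. The wells on either side (at 90 and 330 degrees) are filled
- well_b (a point): Centre of the floor of the other empty well, at 150 degrees from the tray's x axis; as well_a. The wells on either side (at 90 and 210 degrees) are filled
- base: Fixed black round loading base in which the tray sits: 184 mm in diameter, its floor 10 mm and its rim 18 mm above the bench, 3 mm of play around the tray's foot disc; it stands somewhere in the middle in front of the robot. Origin: centre of its underside, on the bench
- vial_1: Amber glass vial with a white screw cap, closed, to be put in the tray; it stands on the balance pan. 62 mm high, glass body 28 mm in diameter, cap 30 mm in diameter from 44 mm up to the top, about 45 g. Origin: centre of the underside, z up
- vial_2: The same kind of white-capped vial, to be put in the tray; it stands on a thin paper sheet on the bench, to the robot's left. Origin: centre of the underside, z up
- standard: Blue-capped amber vial of the same shape and size, standing near vial_2 (60 mm or more between their centres): to be left alone. Origin: centre of the underside
- stored_1: White-capped vial of the same kind, already standing in the tray's well at 90 degrees from the tray's x axis; it stays there. Origin: centre of the underside
- stored_2: White-capped vial of the same kind, already standing in the tray's well at 210 degrees from the tray's x axis; it stays there. Origin: centre of the underside
- stored_3: White-capped vial of the same kind, already standing in the tray's well at 270 degrees from the tray's x axis; it stays there. Origin: centre of the underside
- stored_4: White-capped vial of the same kind, already standing in the tray's well at 330 degrees from the tray's x axis; it stays there. Origin: centre of the underside
- balance: Fixed white precision balance to the robot's right, its green display towards the robot: housing 50 mm high (panel to 65 mm), reaching 150 mm to the front of the pan's centre, 86 mm to the rear, 95 mm to either side; round steel pan 120 mm in diameter, top 72 mm above the bench. Origin: on the bench under the pan's centre, x away from the front
- jar: White plastic jar, 72 mm in diameter and 125 mm high, beyond the loose vials; leave alone. Origin: centre of the underside
- bowl: White bowl 120 mm in diameter with a steel sieve on it, 80 mm high together, beyond the tray to the right; leave alone. Origin: centre of the underside
- spatula: Steel spatula with spoon, 195 mm long and 10 to 20 mm wide, lying on the paper to the far left; leave alone. Origin: near its middle, on the bench; x along it
There are look-alikes about, which are no part of the job. What is shaped like the stored_3 but brown or pink is not meant. Leave any brown look-alike of the vial_2 alone.

How it is judged:
By the outcome, as a careful person would: the job done as asked, in the order asked, and still so for the second after the job is handed in, while the arm keeps its last pose, push and grip.
It also fails if it takes over 72 s, if anything falls off the work surface, if the arm or the gripper's body presses on something with over 40 N, if the wrist force passes 120 N, or if a joint passes its speed limit or range.

### The arm

A 7-joint arm with a two-finger parallel gripper is mounted at the origin on the work surface. World frame = base frame: x ahead of the robot, y to its left, z up, the work surface at z = 0. Lengths are in m, angles in rad, forces in N, time in s.
With the tool pointing down it reaches from about 0.425 to 0.875 m from the base axis. Payload 4.7 kg.
Tool frame: the origin (TCP) lies on the centre line of the jaws, within the pads' length; the fingertips stand 14 mm ahead of it and the grasp point (between the pads) lies 5 mm behind it; z points along the fingers, x is the direction in which the jaws open and shut, and the axes are right-handed (so a half turn about z gives the same grasp; the last joint's range is limited). The gripper opens to 87 mm and grips with 3 to 60 N. Pads are 19 mm wide; open, the fingers measure 117 mm over their backs; the gripper's body (75 mm by 190 mm) begins 51 mm behind the grasp point.
Start: joints at [-1.15, 0.321, -0.07, 1.45, 0.023, 1.371, -0.057], TCP at [0.257, 0.597, 0.237] pointing down, gripper open.
Joint ranges: [-2.86, 2.86], [-0.3, 2.09], [-1.38, 1.24], [0.06, 2.45], [-1.56, 4.7], [0.09, 2.05], [-2.69, 2.69]. Speed limits (rad/s): [2.57, 2.57, 3.14, 3.14, 3.14, 3.14, 3.14].

### API

Orientations are given as a rotation vector (axis times angle).
In Python, from bench import ctrl gives the robot as it stands.
- The arm moves only by the tool drive_tool, never from a script. Its argument "rows" is a list that holds one entry, the list of rows, each a list of 5 numbers: the shift along the tool's x, y, z scaled (see below), then the turn about the tool's z scaled (see below), then the closure in counts, from 0 (fully open) to 255 (shut). In form: [[[dx, dy, dz, spin, jaw], ...]]. A call has 1 to 20 rows; each row is the pose to reach, as a shift and turn from the pose commanded when the call began, along the tool's axes at that moment, turning the shorter way round; what a row does not reach only later rows make up. The controller multiplies each number of a shift by 300 mm and each number of a turn by pi rad. A row lasts 1/8 s, in which the tool goes at most 62.5 mm and 10.7 degrees, less where a joint would pass 70% of its speed; a pose out of reach is approached as far as the arm can. A call with a number of a shift or a turn outside -1 to 1 is refused whole. A call with a gripper value outside its range is refused whole. The fingers move at their own pace and stop on an object; "grip_force" is the grip in N (left out, the last holds). Time passes only in rows, so rows that repeat a pose let the fingers close. It gives the time, the measured TCP pose, the force and the opening at its end, in the units of the state.
- ctrl.get_state(): the state, without advancing time (a new reading comes with each control period).
- ctrl.get_image(name): name is "scene" or "top" or "wrist"; returns a dict with "img" (480x640x3 uint8, blue, green, red), "camera_matrix" (3x3 intrinsics, pixels), "k1" (the pictures are not rectified: a ray, as slopes to the right and down, at radius r is drawn at 1 + k1 r^2 times it, then the intrinsics apply), "R" (3x3) and "t" (3): a world point X has camera coordinates R X + t. Camera axes: x right, y down, z forward; pixel columns grow to the right and rows downward; lengths in m; the calibration is good to about 2 mm. A picture is of the moment at which its call begins. There is no depth.
- ctrl.close_job(): hands the job in, once; it reports no verdict.
The state is a dict: "time": time; "joint_positions": joint angles; "qd": joint speeds; "joint_torque": joint torques, N m; "position": TCP position; "tool_rot": TCP orientation; "ft_force": force on the tool from outside, world axes, zero at the start; "torque": the same for the moment, N m; "grip_width": opening from 0.0 (shut) to 1.0 (fully open).
Only numpy, scipy, OpenCV 4.12 (cv2) and the standard library are available. Lean on these libraries where they do the work, as an engineer would, in place of code of your own. Each camera call takes 0.05 s, during which the arm holds its last target.

## Working session

There is one attempt and no reset: what is moved stays moved. The work goes in short steps, Python scripts to look and compute and a tool call to move; the robot and the scene stay as the last step left them, time stands still between calls to the robot, and variables do not carry over. Pictures are saved under pics/ and viewed, and the job is handed in when it is done.

Besides the shell and the picture viewer there is one more tool, called after "Call:" as name(argument=value, ...), one argument or row to a line, values as JSON. drive_tool: Moves the arm, as the interface text tells. Its arguments: {"type":"object","properties":{"rows":{"type":"array"},"grip_force":{"type":"number"}},"required":["rows"]}

```bash
mkdir -p pics; ls
python3 - <<'E'
from bench import ctrl
import cv2
s=ctrl.get_state()
print({k:(v if not hasattr(v,'round') else v) for k,v in s.items()})
for n in ["scene","top","wrist"]:
    d=ctrl.get_image(n); cv2.imwrite(f"pics/{n}0.png",d["img"]); print(n,d["camera_matrix"],d["k1"],d["R"],d["t"])
E
```

```text
pics
{'time': 0.0, 'joint_positions': array([-1.14986354,  0.32181588, -0.07008608,  1.45167113,  0.02260509,
        1.37079484, -0.05693359]), 'qd': array([ 8.97937120e-04, -1.51081700e-04, -5.43922585e-04,  9.68815361e-05,
        1.18176629e-03, -1.08353543e-03,  2.14679467e-03]), 'joint_torque': array([-4.12465515e-04, -4.91285741e+01, -4.03520074e-01, -3.12522054e+01,
       -6.37146877e-02,  4.38310322e-02,  1.78518139e-04]), 'position': array([0.25704437, 0.59644405, 0.23546807]), 'tool_rot': array([ 2.62346376e+00,  1.72624963e+00, -2.40264735e-03]), 'ft_force': array([-0.62432847, -0.10465826,  1.18564414]), 'torque': array([ 0.01129786, -0.06308444,  0.04521252]), 'grip_width': 0.999810597461913}
scene [[465.86532794   0.         332.23489985]
 [  0.         465.86532794 243.66963071]
 [  0.           0.           1.        ]] -0.0701816550162188 [[-0.6204426   0.78407452 -0.01667709]
 [ 0.42359625  0.3171463  -0.84851897]
 [-0.66001302 -0.53352167 -0.5289021 ]] [ 0.31262422 -0.16835869  1.43994117]
top [[618.33904943   0.         319.74896929]
 [  0.         618.33904943 238.03269962]
 [  0.           0.           1.        ]] -0.1948472064439326 [[ 2.23967805e-02 -9.99747318e-01  1.91972112e-03]
 [-9.95702497e-01 -2.24786782e-02 -8.98401181e-02]
 [ 8.98605699e-02  1.00658297e-04 -9.95954350e-01]] [0.04563695 0.59386534 1.6156526 ]
wrist [[400.84788688   0.         324.50025723]
 [  0.         400.84788688 250.61371234]
 [  0.           0.           1.        ]] -0.08661719989766645 [[ 0.3960864   0.91821023 -0.00235379]
 [ 0.88369233 -0.3804977   0.27259744]
 [ 0.24940615 -0.11005217 -0.9621253 ]] [-0.64919393 -0.0340077   0.39029695]
```

View pics/scene0.png

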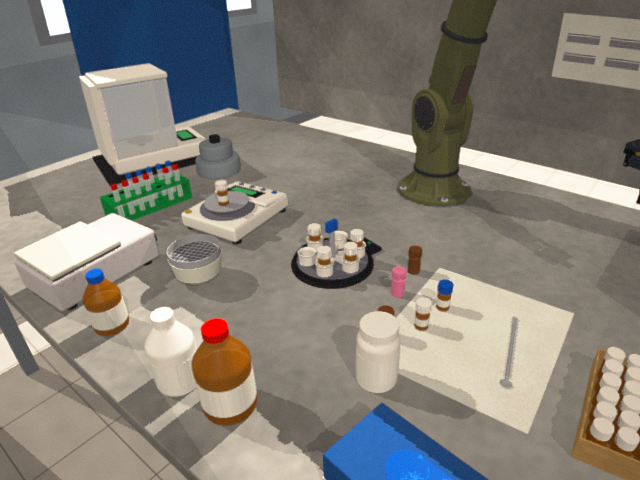

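View pics/top0.png

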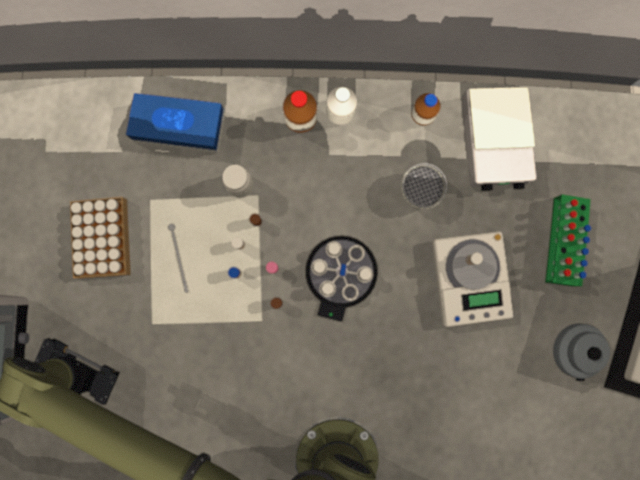

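View pics/wrist0.png

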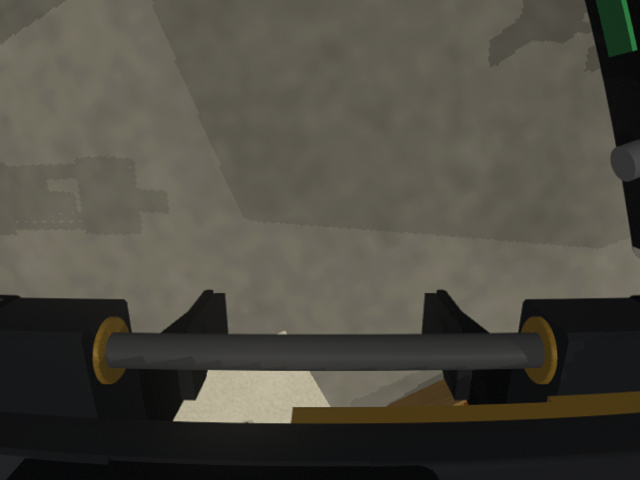

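Candidates for vial_2: white cap top(237,243)/scene(423,313) — chosen; blue standard top(234,272); pink top(271,267); brown top(276,302) and (255,219); jar top(235,177). Vial_1: white cap on pan, top(477,258)/scene(222,190). Checking in close crops.

```bash
cat > h.py <<'E'
import numpy as np, cv2
from bench import ctrl
from scipy.spatial.transform import Rotation as Ro
def ray(d,uv):
    p=cv2.undistortPoints(np.array([[uv]],float),d["camera_matrix"],np.array([d["k1"],0,0,0,0.]))[0,0]
    R=np.array(d["R"]);return -R.T@d["t"], R.T@np.array([p[0],p[1],1])
def at(d,uv,z):
    c,v=ray(d,uv); return c+v*(z-c[2])/v[2]
def proj(d,P):
    P=np.atleast_2d(P).astype(float)
    return cv2.projectPoints(P,cv2.Rodrigues(np.array(d["R"]))[0],np.array(d["t"],float),d["camera_matrix"],np.array([d["k1"],0,0,0,0.]))[0][:,0]
def crop(d,name,x0,y0,w,h,s): 
    cv2.imwrite(name,cv2.resize(d["img"][y0:y0+h,x0:x0+w],None,fx=s,fy=s,interpolation=cv2.INTER_CUBIC))
def delta(target,yaw=None,st=None):
    "scaled shift/turn from commanded pose approx (measured) to world target"
    s=st or ctrl.get_state(); R=Ro.from_rotvec(s["tool_rot"])
    return R.inv().apply(np.array(target)-s["position"])/0.3
E
python3 - <<'E'
from h import *
t=ctrl.get_image("top"); s=ctrl.get_image("scene")
crop(t,"pics/c1.png",295,225,100,100,6)
crop(t,"pics/c2.png",220,205,80,110,5)
crop(t,"pics/c3.png",430,225,90,110,5)
a=cv2.resize(s["img"][205:295,280:390],None,fx=5,fy=5,interpolation=cv2.INTER_CUBIC); cv2.imwrite("pics/c4.png",a)
crop(s,"pics/c5.png",370,240,110,100,5)
crop(s,"pics/c6.png",175,165,120,80,5)
E
```

```text
(no output)
```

View pics/c1.png

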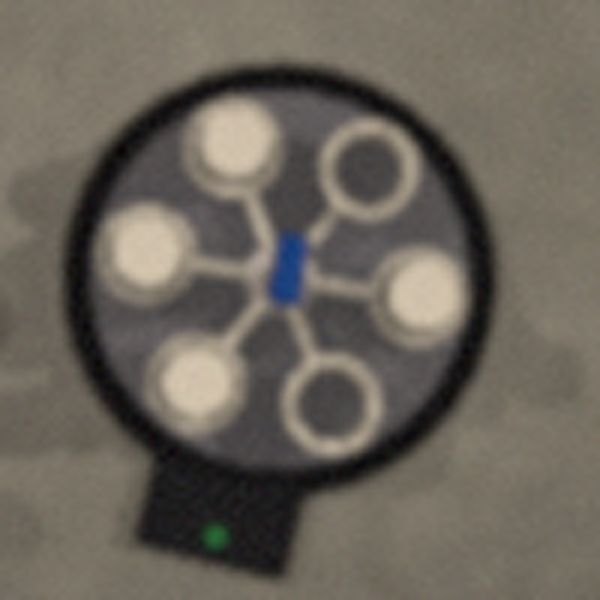

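View pics/c2.png

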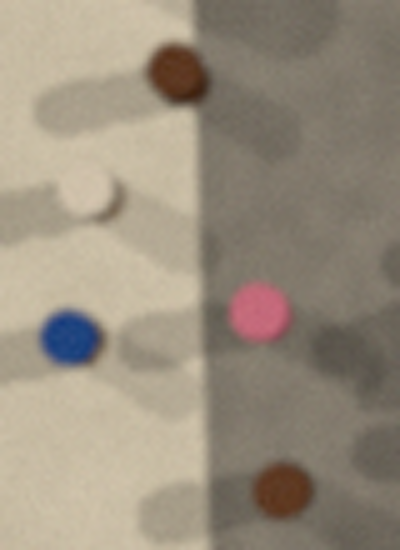

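View pics/c3.png

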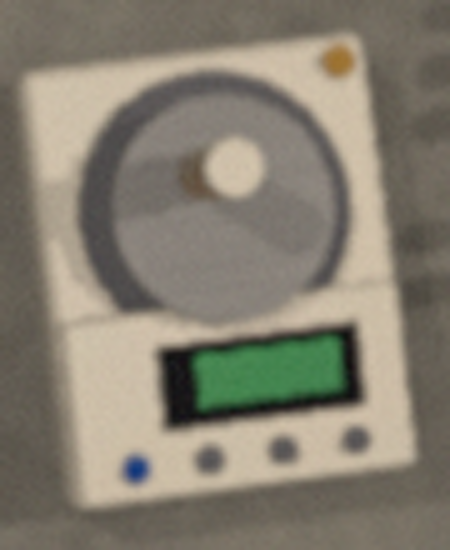

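View pics/c4.png

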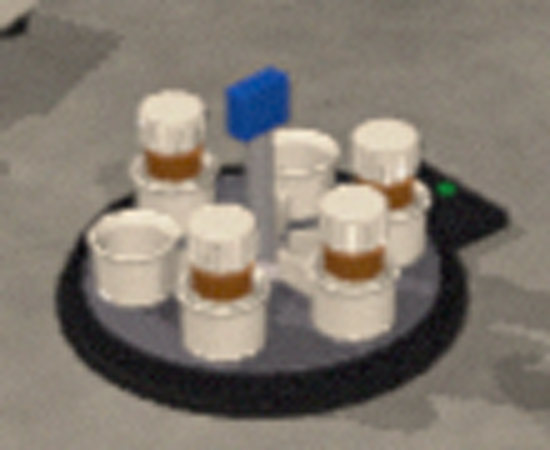

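View pics/c5.png

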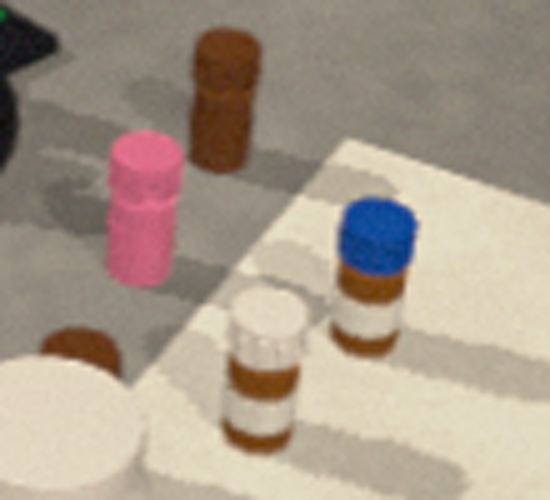

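View pics/c6.png

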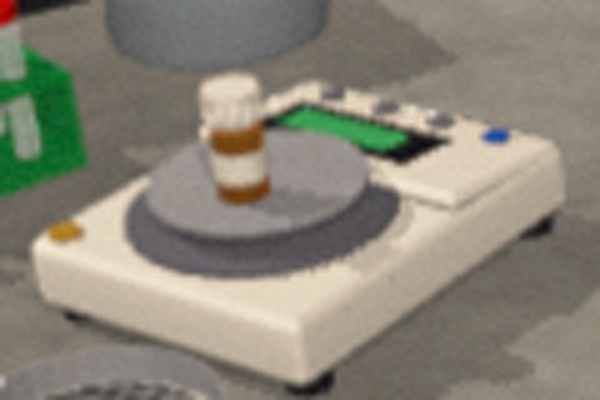

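```bash
cat > meas.py <<'E'
from h import *
from scipy.optimize import least_squares
t=ctrl.get_image("top"); s=ctrl.get_image("scene")
def px(X,Y,x0,y0,sc): return (x0+(X+.5)/sc-.5, y0+(Y+.5)/sc-.5)
c1=lambda X,Y:px(X,Y,295,225,6)
c2=lambda X,Y:px(X,Y,220,205,5)
c3=lambda X,Y:px(X,Y,430,225,5)
c4=lambda X,Y:px(X,Y,280,205,5)
c5=lambda X,Y:px(X,Y,370,240,5)
c6=lambda X,Y:px(X,Y,175,165,5)
for n,d,p,z in [("v2 top",t,c2(88,190),.062),("v2 scene",s,c5(270,313),.062),("std",t,c2(70,337),.062),("std s",s,c5(379,224),.062),
  ("v1 top",t,c3(235,168),.134),("v1 scene",s,c6(230,87),.134),
  ("pink",t,c2(260,311),.062),("br1",t,c2(282,490),.062),("br2",t,c2(179,72),.062),("pan",t,c3(229,207),.072)]:
    print(n,at(d,p,z).round(4))
obs=[(30,t,c1(332,404),.044),(150,t,c1(370,170),.044),(90,t,c1(420,290),.078),(210,t,c1(235,140),.078),(270,t,c1(147,250),.078),(330,t,c1(195,382),.078),
(150,s,c4(136,236),.044),(90,s,c4(172,110),.078),(210,s,c4(223,226),.078),(270,s,c4(353,207),.078),(330,s,c4(386,140),.078),(None,t,c1(288,270),.116)]
def res(p,full=False):
    r=[]
    for a,d,uv,z in obs:
        P=at(d,uv,z)[:2]
        q=p[:2]+(0 if a is None else .06*np.array([np.cos(p[2]+np.radians(a)),np.sin(p[2]+np.radians(a))]))
        r.append(P-q)
    return np.array(r).ravel()
f=least_squares(res,[.6,0,np.pi])
print(f.x,np.degrees(f.x[2])); print((res(f.x).reshape(-1,2)*1000).round(1).tolist())
for n,a in(("a",30),("b",150)): print(n,f.x[:2]+.06*np.array([np.cos(f.x[2]+np.radians(a)),np.sin(f.x[2]+np.radians(a))]))
E
python3 meas.py
```

```text
v2 top [0.5727 0.2737 0.062 ]
v2 scene [0.575  0.2783 0.062 ]
std [0.4959 0.2806 0.062 ]
std s [0.4995 0.2858 0.062 ]
v1 top [ 0.5411 -0.3355  0.134 ]
v1 scene [ 0.5414 -0.3329  0.134 ]
pink [0.5118 0.182  0.062 ]
br1 [0.4196 0.1682 0.062 ]
br2 [0.6356 0.2281 0.062 ]
pan [ 0.5246 -0.3484  0.072 ]
[5.08057352e-01 1.71247965e-03 3.00292104e+00] 172.05470157609346
[[-0.9, -2.2], [-1.3, -2.5], [1.1, -0.3], [-0.3, -1.8], [-0.9, -2.1], [-1.2, -1.3], [-0.8, 1.8], [0.7, 1.9], [0.9, 3.2], [2.0, 2.3], [2.0, 2.6], [-1.4, -1.6]]
a [ 0.4524478  -0.02081702]
b [ 0.55537324 -0.03518205]
```

Run:
```python
from h import *
s=ctrl.get_state(); M=Ro.from_rotvec(s["tool_rot"]).as_matrix(); print(M.round(3)); print(np.degrees(np.arctan2(M[1,0],M[0,0])))
w=ctrl.get_image("wrist"); c=-np.array(w["R"]).T@w["t"]; print("cam in tool",M.T@(c-s["position"])); print((np.array(w["R"])@M).round(4).tolist())
t=ctrl.get_image("top"); print(at(t,(235,177),.125), at(t,(425,186),.08))
```

```text
[[ 0.396  0.918 -0.   ]
 [ 0.918 -0.396 -0.   ]
 [-0.     0.    -1.   ]]
66.69285187033884
cam in tool [ 0.00034837 -0.07342122 -0.14769879]
[[1.0, 0.0005, 0.0006], [-0.0003, 0.9622, -0.2725], [-0.0007, 0.2725, 0.9622]]
[0.73413005 0.27701789 0.125     ] [ 0.73033209 -0.21247736  0.08      ]
```

```bash
cat >> h.py <<'E'
def plan(target,yawdeg=None):
    s=ctrl.get_state(); M=Ro.from_rotvec(s["tool_rot"]).as_matrix(); y0=np.degrees(np.arctan2(M[1,0],M[0,0]))
    sp=0 if yawdeg is None else (-( (yawdeg-y0+180)%360-180))/180
    print("t",round(s["time"],2),"pos",s["position"].round(4),"yaw",round(y0,2),"tiltz",M[:,2].round(4),"F",s["ft_force"].round(2),"g",round(s["grip_width"],3),"j7",s["joint_positions"].round(2))
    print("delta",(M.T@(np.array(target)-s["position"])/.3).round(4),"spin",round(sp,4))
E
python3 - <<'E'
from h import *
plan([.574,.276,.2],52); plan([.45,.4,.23],52)
E
```

```text
t 0.45 pos [0.2572 0.5969 0.2365] yaw 66.7 tiltz [ 0.e+00 -1.e-04 -1.e+00] F [ 0.49 -0.06  0.41] g 1.001 j7 [-1.15  0.32 -0.07  1.45  0.02  1.37 -0.06]
delta [-0.5647  1.393   0.1218] spin 0.0816
t 0.45 pos [0.2572 0.5969 0.2365] yaw 66.7 tiltz [ 0.e+00 -1.e-04 -1.e+00] F [ 0.49 -0.06  0.41] g 1.001 j7 [-1.15  0.32 -0.07  1.45  0.02  1.37 -0.06]
delta [-0.3486  0.8499  0.0218] spin 0.0816
```

Call:
drive_tool(
  rows=[
    [[-0.12, 0.28, 0, 0.03, 0], [-0.24, 0.57, 0, 0.06, 0], [-0.35, 0.85, 0.02, 0.08, 0], [-0.35, 0.85, 0.02, 0.08, 0], [-0.35, 0.85, 0.02, 0.08, 0], [-0.35, 0.85, 0.02, 0.08, 0]],
  ],
)

```text
time: 1.2
position: [0.4521, 0.3971, 0.2307]
tool_rot: [2.823, 1.376, 0.001]
ft_force: [-0.9, -0.1, 0.3]
grip_width: 1.0
```

Run:
```python
from h import *
plan([.574,.276,.2],52)
```

```text
t 1.2 pos [0.4521 0.3971 0.2307] yaw 51.98 tiltz [ 8.e-04 -6.e-04 -1.e+00] F [-0.87 -0.07  0.3 ] g 1.0 j7 [-0.86  0.22  0.11  1.59 -0.02  1.33  0.16]
delta [-0.0677  0.5688  0.1029] spin -0.0001
```

Call:
drive_tool(
  rows=[
    [[-0.02, 0.18, 0.03, 0, 0], [-0.05, 0.37, 0.07, 0, 0], [-0.07, 0.57, 0.1, 0, 0], [-0.07, 0.57, 0.1, 0, 0], [-0.07, 0.57, 0.1, 0, 0], [-0.07, 0.57, 0.1, 0, 0]],
  ],
)

```text
time: 1.95
position: [0.5708, 0.2815, 0.2008]
tool_rot: [-2.816, -1.39, -0.001]
ft_force: [-0.1, 0.4, 0.1]
grip_width: 1.004
```

Run:
```python
from h import *
plan([.574,.276,.2],52)
w=ctrl.get_image("wrist"); cv2.imwrite("pics/w1.png",w["img"])
s=ctrl.get_state(); M=Ro.from_rotvec(s["tool_rot"]).as_matrix()
print("tcp px",proj(w,s["position"]),"axis pt at z .062",proj(w,[s["position"][0],s["position"][1],.062]))
```

```text
t 1.95 pos [0.5708 0.2815 0.2008] yaw 52.54 tiltz [-4.0e-04  1.5e-03 -1.0e+00] F [-0.1   0.42  0.09] g 1.004 j7 [-0.66  0.31  0.2   1.54 -0.07  1.29  0.47]
delta [-0.008   0.0197  0.0027] spin 0.003
tcp px [[322.79335556 326.66154023]] axis pt at z .062 [[323.4675301  241.35498784]]
```

View pics/w1.png

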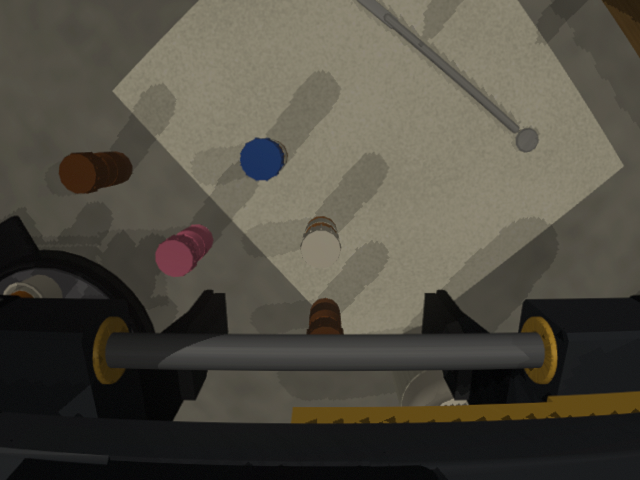

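Run:
```python
from h import *
w=ctrl.get_image("wrist"); crop(w,"pics/w1c.png",220,120,140,220,3)
print(at(w,(321,247),.062), at(w,(263,158.5),.062))
```

```text
[0.57348964 0.27656    0.062     ] [0.49766738 0.28359241 0.062     ]
```

View pics/w1c.png

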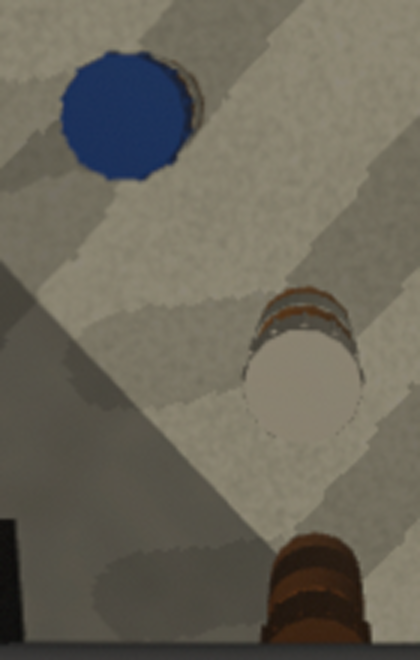

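Run:
```python
from h import *
plan([.5737,.276,.1],52); plan([.5737,.276,.05],52)
```

```text
t 2.05 pos [0.5712 0.2806 0.2009] yaw 52.49 tiltz [ 1.e-04  1.e-03 -1.e+00] F [ 0.32 -0.11 -0.23] g 1.0 j7 [-0.66  0.31  0.21  1.54 -0.07  1.29  0.47]
delta [-0.0075  0.0162  0.3364] spin 0.0027
t 2.05 pos [0.5712 0.2806 0.2009] yaw 52.49 tiltz [ 1.e-04  1.e-03 -1.e+00] F [ 0.32 -0.11 -0.23] g 1.0 j7 [-0.66  0.31  0.21  1.54 -0.07  1.29  0.47]
delta [-0.0076  0.0163  0.5031] spin 0.0027
```

Call:
drive_tool(
  rows=[
    [[-0.005, 0.012, 0.1, 0, 0], [-0.005, 0.012, 0.22, 0, 0], [-0.005, 0.012, 0.32, 0, 0], [-0.005, 0.012, 0.33, 0, 0], [-0.005, 0.012, 0.33, 0, 0], [-0.005, 0.012, 0.33, 0, 0]],
  ],
)

```text
time: 2.8
position: [0.5752, 0.2758, 0.1035]
tool_rot: [-2.82, -1.385, -0.005]
ft_force: [-0.1, -0.0, 0.7]
grip_width: 0.999
```

Run:
```python
from h import *
plan([.5737,.276,.05],52)
w=ctrl.get_image("wrist"); cv2.imwrite("pics/w2.png",w["img"])
print(proj(w,[.5737,.276,.062]))
```

```text
t 2.8 pos [0.5752 0.2758 0.1035] yaw 52.31 tiltz [ 0.0027  0.0017 -1.    ] F [-0.06 -0.    0.71] g 0.999 j7 [-0.65  0.39  0.2   1.65 -0.08  1.11  0.49]
delta [-0.0031 -0.0047  0.1784] spin 0.0017
[[321.74627981 286.02951347]]
```

View pics/w2.png

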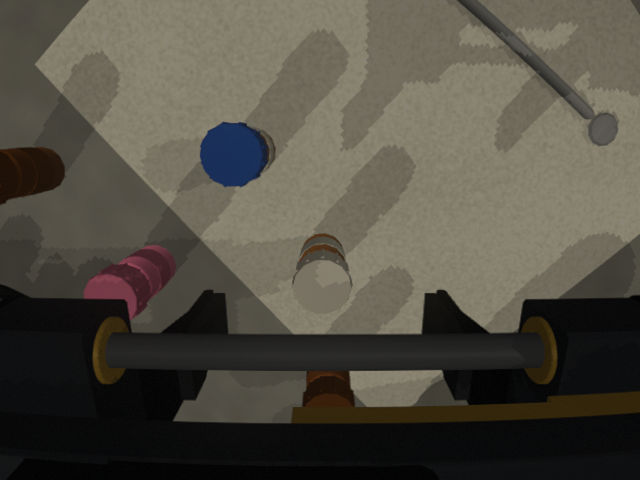

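Call:
drive_tool(
  rows=[
    [[-0.002, -0.003, 0.06, 0, 0], [-0.002, -0.003, 0.12, 0, 0], [-0.002, -0.003, 0.16, 0, 0], [-0.002, -0.003, 0.175, 0, 0], [-0.002, -0.003, 0.175, 0, 0], [-0.002, -0.003, 0.175, 0, 0]],
  ],
)

```text
time: 3.6
position: [0.5737, 0.2754, 0.0497]
tool_rot: [-2.82, -1.384, -0.002]
ft_force: [0.6, 0.0, 0.7]
grip_width: 0.999
```

Run:
```python
from h import *
plan([.5737,.276,.05],52)
w=ctrl.get_image("wrist"); cv2.imwrite("pics/w3.png",w["img"])
```

```text
t 3.6 pos [0.5737 0.2754 0.0497] yaw 52.29 tiltz [ 1.e-03  6.e-04 -1.e+00] F [0.6  0.04 0.7 ] g 0.999 j7 [-0.64  0.44  0.19  1.69 -0.1   1.02  0.49]
delta [ 0.0018 -0.0012 -0.0011] spin 0.0016
```

View pics/w3.png

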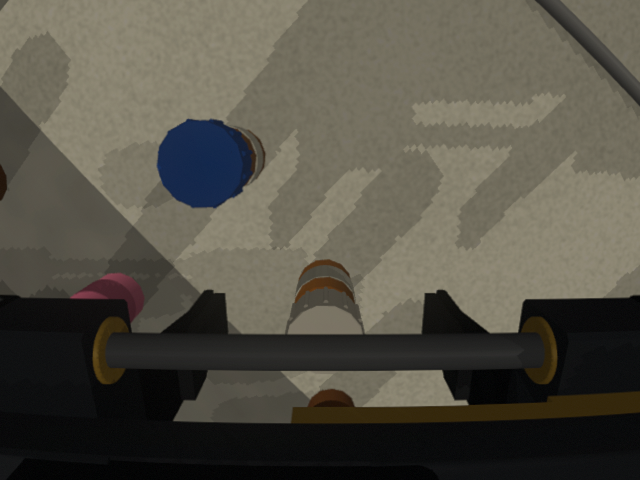

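Call:
drive_tool(
  rows=[
    [[0, 0, 0, 0, 140], [0, 0, 0, 0, 150], [0, 0, 0, 0, 155], [0, 0, 0, 0, 160], [0, 0, 0, 0, 165], [0, 0, 0, 0, 175], [0, 0, 0, 0, 190], [0, 0, 0, 0, 190], [0, 0, 0, 0, 190]],
  ],
  grip_force=12,
)

```text
time: 4.78
position: [0.5732, 0.2751, 0.0491]
tool_rot: [-2.82, -1.384, -0.0]
ft_force: [-1.3, -0.4, 0.1]
grip_width: 0.338
```

Run:
```python
from h import *
plan([.5737,.276,.14],52)
w=ctrl.get_image("wrist"); cv2.imwrite("pics/w4.png",w["img"])
```

```text
t 4.78 pos [0.5732 0.2751 0.0491] yaw 52.29 tiltz [ 1.e-04  1.e-04 -1.e+00] F [-1.29 -0.36  0.14] g 0.338 j7 [-0.64  0.44  0.19  1.69 -0.1   1.02  0.49]
delta [ 0.0033 -0.0004 -0.3031] spin 0.0016
```

View pics/w4.png

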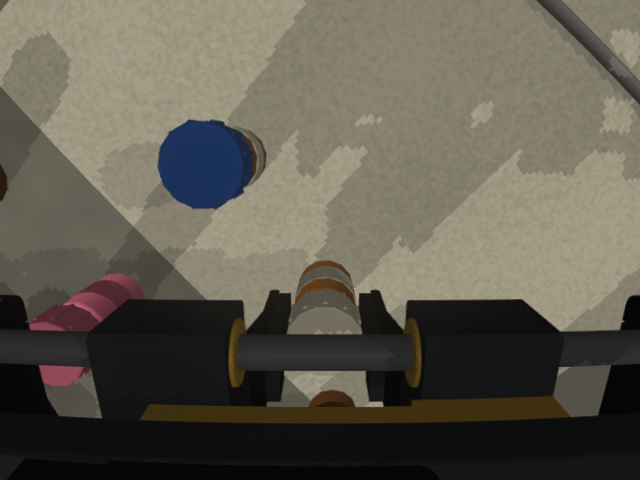

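Call:
drive_tool(
  rows=[
    [[0, 0, -0.03, 0, 190], [0, 0, -0.1, 0, 190], [0, 0, -0.22, 0, 190], [0, 0, -0.35, 0, 190], [0, 0, -0.48, 0, 190], [0, 0, -0.5, 0, 190], [0, 0, -0.5, 0, 190], [0, 0, -0.5, 0, 190]],
  ],
)

```text
time: 5.82
position: [0.5723, 0.2747, 0.1977]
tool_rot: [2.82, 1.384, -0.004]
ft_force: [-0.4, 0.3, -1.7]
grip_width: 0.336
```

Run:
```python
from h import *
plan([.5554,-.035,.2],52)
```

```text
t 5.83 pos [0.5723 0.2747 0.1977] yaw 52.29 tiltz [-0.0022 -0.0012 -1.    ] F [-0.43  0.32 -1.67] g 0.336 j7 [-0.66  0.31  0.21  1.55 -0.07  1.29  0.47]
delta [-0.8513  0.5868 -0.0065] spin 0.0016
```

Call:
drive_tool(
  rows=[
    [[-0.12, 0.11, 0, 0, 190], [-0.29, 0.28, 0, 0, 190], [-0.46, 0.44, 0, 0, 190], [-0.63, 0.6, 0, 0, 190], [-0.78, 0.72, 0, 0, 190], [-0.85, 0.78, 0, 0, 190], [-0.85, 0.78, 0, 0, 190], [-0.85, 0.78, 0, 0, 190], [-0.85, 0.78, 0, 0, 190]],
  ],
)

```text
time: 6.95
position: [0.6022, -0.0676, 0.1983]
tool_rot: [-2.817, -1.388, 0.001]
ft_force: [0.0, -0.3, -0.2]
grip_width: 0.338
```

Run:
```python
from h import *
plan([.5554,-.035,.2],52)
w=ctrl.get_image("wrist"); cv2.imwrite("pics/w5.png",w["img"])
```

```text
t 6.95 pos [ 0.6022 -0.0676  0.1983] yaw 52.46 tiltz [-1.2e-03  8.0e-04 -1.0e+00] F [ 0.   -0.28 -0.15] g 0.338 j7 [-0.27  0.26  0.4   1.63 -0.1   1.28  1.07]
delta [-0.0088 -0.1899 -0.0053] spin 0.0025
```

View pics/w5.png

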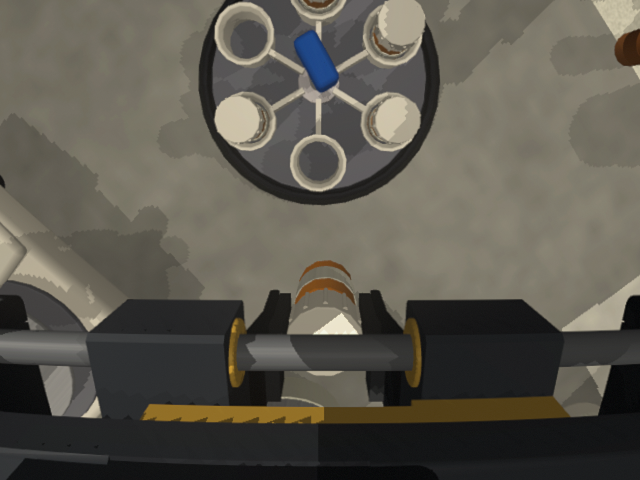

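Run:
```python
from h import *
w=ctrl.get_image("wrist"); crop(w,"pics/w5c.png",195,0,250,210,3.0)
crop(w,"pics/w5d.png",270,240,120,180,4)
```

```text
(no output)
```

View pics/w5c.png

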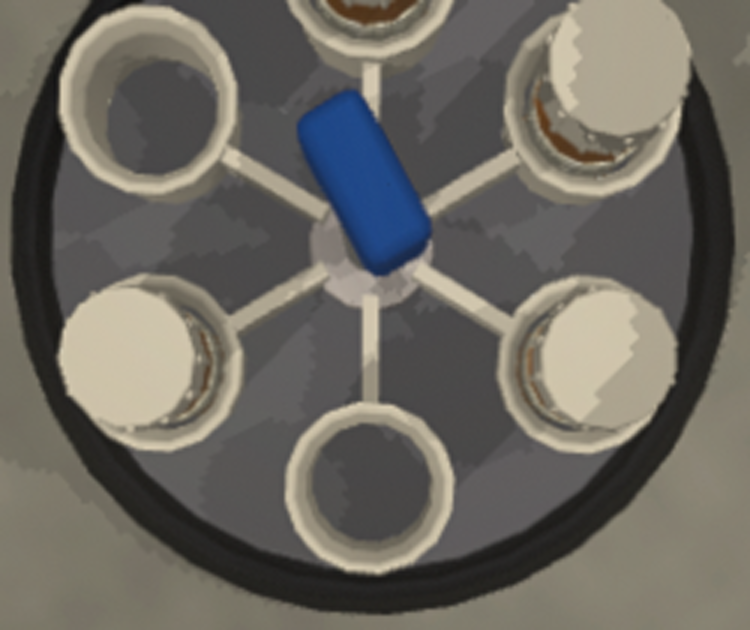

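View pics/w5d.png

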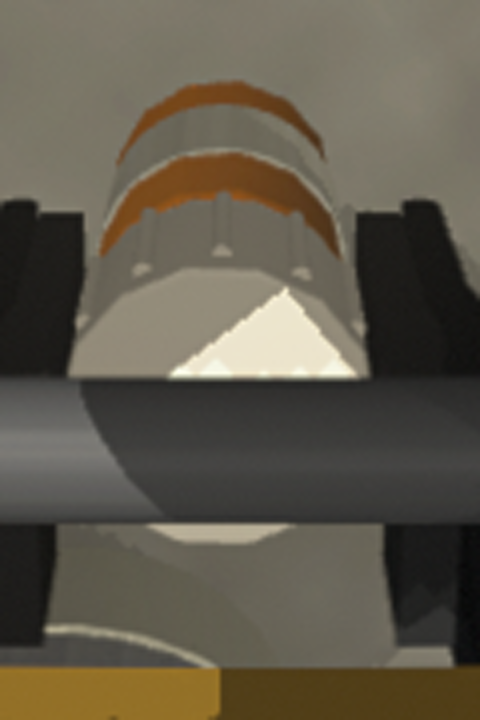

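```bash
cat > m2.py <<'E'
from h import *
from scipy.optimize import least_squares
w=ctrl.get_image("wrist"); s=ctrl.get_state(); M=Ro.from_rotvec(s["tool_rot"]).as_matrix(); p0=s["position"]
c=lambda X,Y:(195+(X+.5)/3-.5,(Y+.5)/3-.5)
obs=[(150,c(370,488),.044),(30,c(149,101),.044),(90,c(127,357),.078),(210,c(609,357),.078),(270,c(621,65),.078)]
for a,uv,z in obs: print(a,at(w,uv,z).round(4))
g=at(w,c(365,182),.116); print("grip",g.round(4))
# tool frame mounted: cap top
cap=at(w,(324.9,341.4),p0[2]+.0125); print("cap in world",cap,"rel tool",M.T@(cap-p0))
capb=at(w,(324.9,342),p0[2]+.0125)
def res(q):
    return np.array([at(w,uv,z)[:2]-q[:2]-.06*np.array([np.cos(q[2]+np.radians(a)),np.sin(q[2]+np.radians(a))]) for a,uv,z in obs]).ravel()
f=least_squares(res,[.508,0,3.0]); print(f.x,np.degrees(f.x[2])); print((res(f.x)*1000).round(1))
for a in (30,150): print(a,f.x[:2]+.06*np.array([np.cos(f.x[2]+np.radians(a)),np.sin(f.x[2]+np.radians(a))]))
E
python3 m2.py
```

```text
150 [ 0.5553 -0.0373  0.044 ]
30 [ 0.453  -0.0232  0.044 ]
90 [ 0.5    -0.0599  0.078 ]
210 [0.5633 0.0221 0.078 ]
270 [0.5171 0.0583 0.078 ]
grip [ 0.5093 -0.0013  0.116 ]
cap in world [ 0.60291716 -0.06759952  0.21134405] rel tool [ 8.67907236e-04  2.44159005e-05 -1.24999492e-02]
[ 5.08280766e-01 -6.20807399e-04  3.00287612e+00] 172.0521280893153
[-0.3  0.2  0.3 -0.   0.1  0.1 -0.6  0.2  0.5 -0.5]
30 [ 0.45267021 -0.02314781]
150 [ 0.555595   -0.03751746]
```

Run:
```python
from h import *
plan([.5551,-.0382,.13],52)
```

```text
t 7.1 pos [ 0.6024 -0.0683  0.1988] yaw 52.42 tiltz [-3.e-04  3.e-04 -1.e+00] F [-0.64  0.32 -0.41] g 0.337 j7 [-0.27  0.26  0.4   1.63 -0.1   1.28  1.07]
delta [-0.0167 -0.1859  0.2296] spin 0.0023
```

Call:
drive_tool(
  rows=[
    [[-0.005, -0.06, 0, 0, 190], [-0.012, -0.13, 0.0, 0, 190], [-0.017, -0.18, 0.06, 0, 190], [-0.017, -0.186, 0.14, 0, 190], [-0.017, -0.186, 0.2, 0, 190], [-0.017, -0.186, 0.23, 0, 190], [-0.017, -0.186, 0.23, 0, 190], [-0.017, -0.186, 0.23, 0, 190]],
  ],
)

```text
time: 8.1
position: [0.5558, -0.0398, 0.1308]
tool_rot: [2.82, 1.384, 0.002]
ft_force: [0.5, 0.2, 0.4]
grip_width: 0.338
```

Run:
```python
from h import *
plan([.5551,-.0382,.067],52)
w=ctrl.get_image("wrist"); cv2.imwrite("pics/w6.png",w["img"])
crop(w,"pics/w6c.png",230,160,190,200,4)
t=ctrl.get_image("scene"); crop(t,"pics/s6.png",260,170,140,120,5)
```

```text
t 8.1 pos [ 0.5558 -0.0398  0.1308] yaw 52.28 tiltz [ 0.0013 -0.     -1.    ] F [0.46 0.19 0.38] g 0.338 j7 [-0.31  0.21  0.38  1.83 -0.08  1.12  1.01]
delta [ 0.0027 -0.0053  0.2127] spin 0.0015
```

View pics/w6c.png

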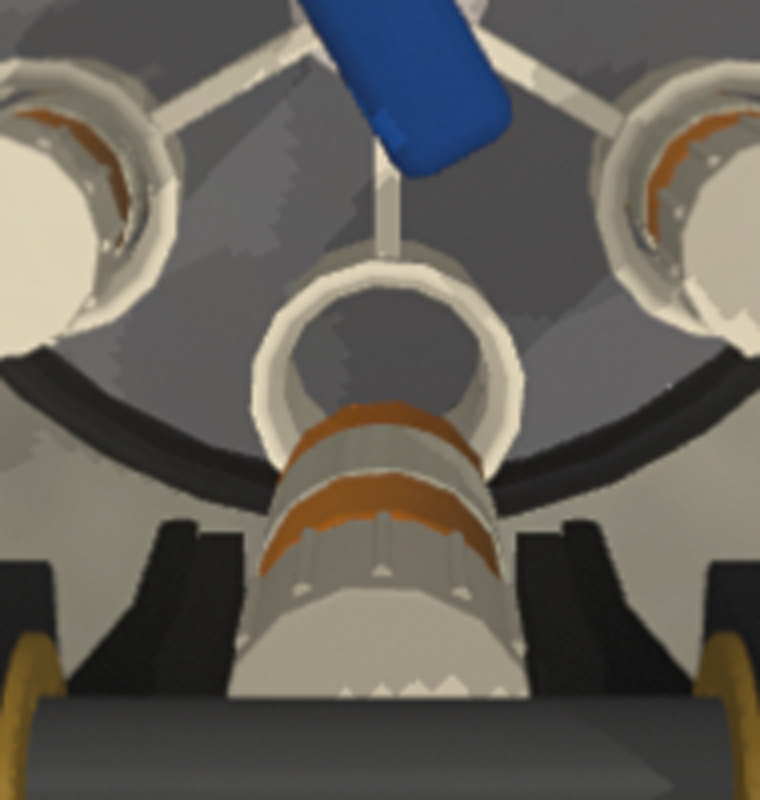

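View pics/s6.png

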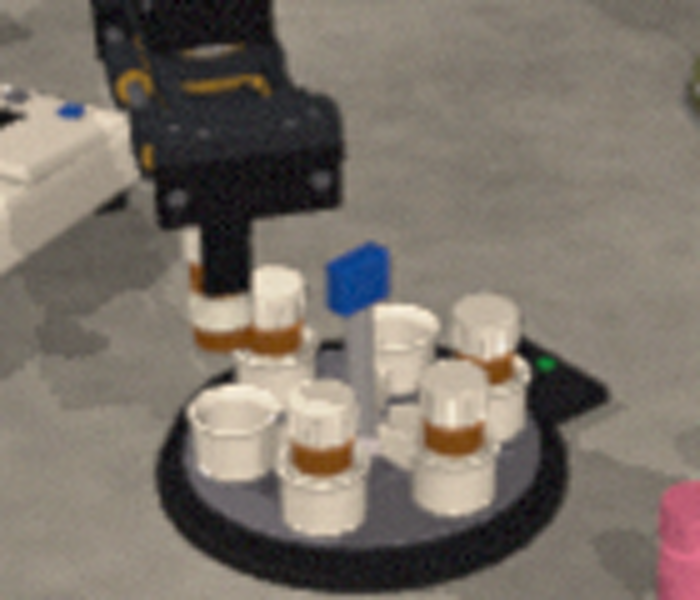

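Run:
```python
from h import *
plan([.5551,-.0382,.067],52)
w=ctrl.get_image("wrist"); s=ctrl.get_state(); M=Ro.from_rotvec(s["tool_rot"]).as_matrix()
ty=M[:,1]
p=at(w,(230+388.5/4-.5,160+262.5/4-.5),.044); print("well from back edge",p+ty*.0215)
for e in (252,524):
  print(at(w,(230+e/4-.5,160+388/4-.5),.044))
b=at(w,(230+381/4-.5,160+402/4-.5),s["position"][2]-.0495); print("vial bottom rel",M.T@(b+ty*.014-s["position"]))
```

```text
t 8.2 pos [ 0.5557 -0.0398  0.1309] yaw 52.28 tiltz [ 1.5e-03  1.0e-04 -1.0e+00] F [ 0.12 -0.33 -1.39] g 0.336 j7 [-0.31  0.21  0.38  1.83 -0.08  1.12  1.01]
delta [ 0.0027 -0.0051  0.2129] spin 0.0016
well from back edge [ 0.55579996 -0.03753824  0.04402226]
[ 0.54152178 -0.05283326  0.044     ]
[ 0.56696641 -0.01997731  0.044     ]
vial bottom rel [0.00064531 0.00147545 0.04948766]
```

Call:
drive_tool(
  rows=[
    [[0.003, -0.007, 0.03, 0, 190], [0.003, -0.007, 0.06, 0, 190], [0.003, -0.007, 0.09, 0, 190], [0.003, -0.007, 0.115, 0, 190], [0.003, -0.007, 0.135, 0, 190], [0.003, -0.007, 0.15, 0, 190], [0.003, -0.007, 0.165, 0, 190], [0.003, -0.007, 0.175, 0, 190], [0.003, -0.007, 0.175, 0, 190]],
  ],
)

```text
time: 9.38
position: [0.5538, -0.0376, 0.0774]
tool_rot: [-2.82, -1.384, 0.0]
ft_force: [0.7, -0.3, -1.0]
grip_width: 0.34
```

Run:
```python
from h import *
plan([.5546,-.0376,.066],52)
w=ctrl.get_image("wrist"); cv2.imwrite("pics/w7.png",w["img"])
crop(w,"pics/w7c.png",230,160,190,200,4)
```

```text
t 9.38 pos [ 0.5538 -0.0376  0.0774] yaw 52.29 tiltz [-3.e-04  1.e-04 -1.e+00] F [ 0.67 -0.33 -0.97] g 0.34 j7 [-0.3   0.26  0.37  1.88 -0.11  1.02  1.02]
delta [0.0016 0.002  0.038 ] spin 0.0016
```

View pics/w7c.png

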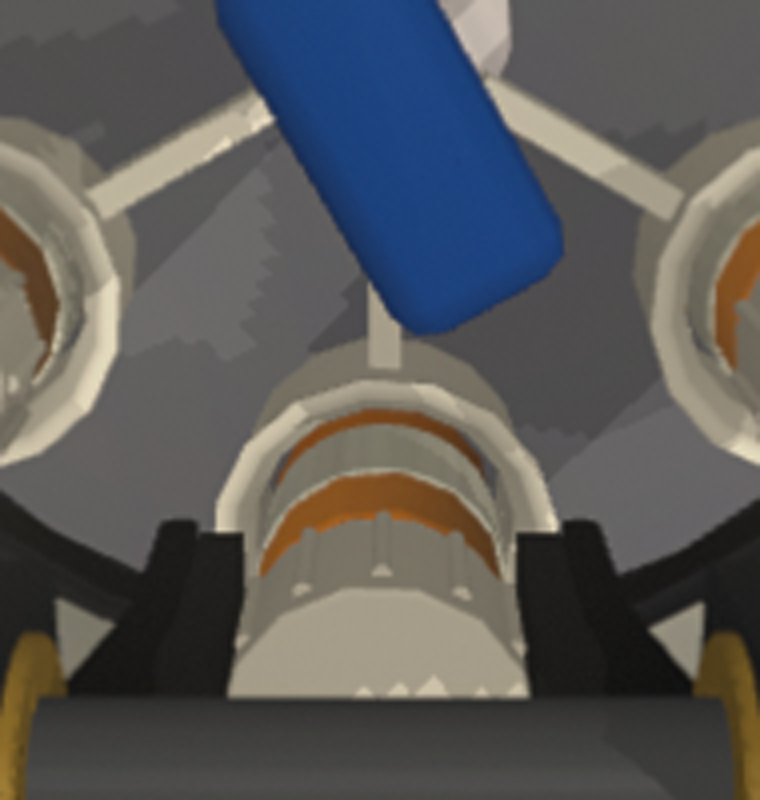

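Call:
drive_tool(
  rows=[
    [[0.001, 0.001, 0.01, 0, 190], [0.001, 0.001, 0.02, 0, 190], [0.001, 0.001, 0.028, 0, 190], [0.001, 0.001, 0.034, 0, 190], [0.001, 0.001, 0.037, 0, 190], [0.001, 0.001, 0.037, 0, 190]],
  ],
)

```text
time: 10.18
position: [0.5543, -0.0376, 0.0664]
tool_rot: [-2.82, -1.384, 0.0]
ft_force: [-0.7, 0.5, -0.7]
grip_width: 0.334
```

Call:
drive_tool(
  rows=[
    [[0, 0, 0.002, 0, 190], [0, 0, 0.003, 0, 190], [0, 0, 0.003, 0, 190]],
  ],
)

```text
time: 10.55
position: [0.5544, -0.0376, 0.0656]
tool_rot: [2.82, 1.384, 0.0]
ft_force: [0.6, 1.6, 0.1]
grip_width: 0.338
```

Call:
drive_tool(
  rows=[
    [[0, 0, 0, 0, 165], [0, 0, 0, 0, 158], [0, 0, 0, 0, 145], [0, 0, 0, 0, 120], [0, 0, 0, 0, 100], [0, 0, 0, 0, 100], [0, 0, -0.02, 0, 100], [0, 0, -0.06, 0, 100], [0, 0, -0.14, 0, 100], [0, 0, -0.25, 0, 100], [0, 0, -0.4, 0, 100], [0, 0, -0.5, 0, 100], [0, 0, -0.55, 0, 100], [0, 0, -0.55, 0, 100]],
  ],
)

```text
time: 12.3
position: [0.5549, -0.0376, 0.2316]
tool_rot: [2.82, 1.384, 0.003]
ft_force: [-1.1, 0.1, -0.3]
grip_width: 0.604
```

Run:
```python
from h import *
plan([.541,-.335,.25],None)
w=ctrl.get_image("wrist"); cv2.imwrite("pics/w8.png",w["img"])
t=ctrl.get_image("scene"); crop(t,"pics/s8.png",260,170,140,120,5)
```

```text
t 12.3 pos [ 0.5549 -0.0376  0.2316] yaw 52.29 tiltz [ 2.1e-03  3.0e-04 -1.0e+00] F [-1.07  0.07 -0.27] g 0.604 j7 [-0.33  0.12  0.38  1.71 -0.05  1.32  0.97]
delta [-0.8123  0.5698 -0.0619] spin 0
```

View pics/w8.png

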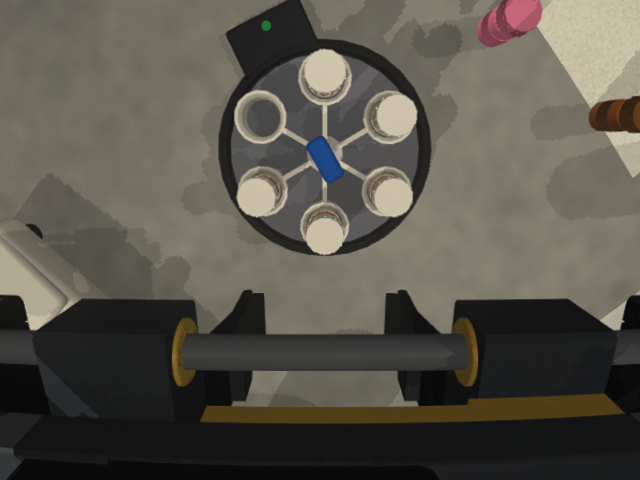

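View pics/s8.png

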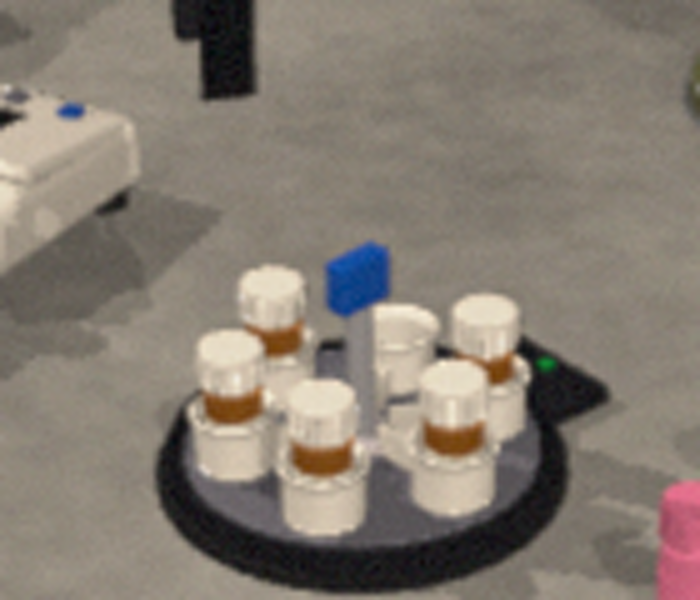

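Call:
drive_tool(
  rows=[
    [[-0.1, 0.07, 0, -0.04, 0], [-0.25, 0.18, 0, -0.1, 0], [-0.41, 0.29, 0, -0.16, 0], [-0.57, 0.4, 0, -0.22, 0], [-0.72, 0.5, 0, -0.28, 0], [-0.8, 0.57, 0, -0.33, 0], [-0.81, 0.57, 0, -0.33, 0], [-0.81, 0.57, 0, -0.33, 0], [-0.81, 0.57, 0, -0.33, 0], [-0.81, 0.57, 0, -0.33, 0]],
  ],
)

```text
time: 13.65
position: [0.5414, -0.3334, 0.2302]
tool_rot: [-1.762, -2.6, -0.001]
ft_force: [0.2, 0.2, 0.3]
grip_width: 0.998
```

Run:
```python
from h import *
plan([.541,-.335,.18],112)
w=ctrl.get_image("wrist"); cv2.imwrite("pics/w9.png",w["img"])
```

```text
t 13.65 pos [ 0.5414 -0.3334  0.2302] yaw 111.76 tiltz [-2.e-04  6.e-04 -1.e+00] F [0.22 0.22 0.29] g 0.998 j7 [ 0.12  0.31  0.49  1.51 -0.15  1.35  2.57]
delta [-0.0047 -0.0032  0.1675] spin -0.0014
```

View pics/w9.png

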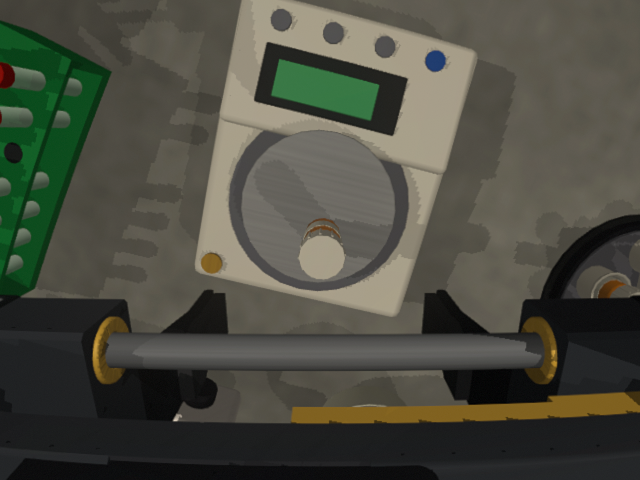

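Run:
```python
from h import *
w=ctrl.get_image("wrist"); crop(w,"pics/w9c.png",280,200,80,100,6); p=at(w,(322,256),.134); print(p)
plan([p[0],p[1],.18],100)
```

```text
[ 0.54134264 -0.33599608  0.134     ]
t 13.75 pos [ 0.5413 -0.3337  0.2305] yaw 111.74 tiltz [ 2.e-04  2.e-04 -1.e+00] F [-0.25 -0.05  0.19] g 1.0 j7 [ 0.12  0.31  0.49  1.51 -0.15  1.35  2.57]
delta [-0.0071 -0.0028  0.1685] spin 0.0652
```

View pics/w9c.png

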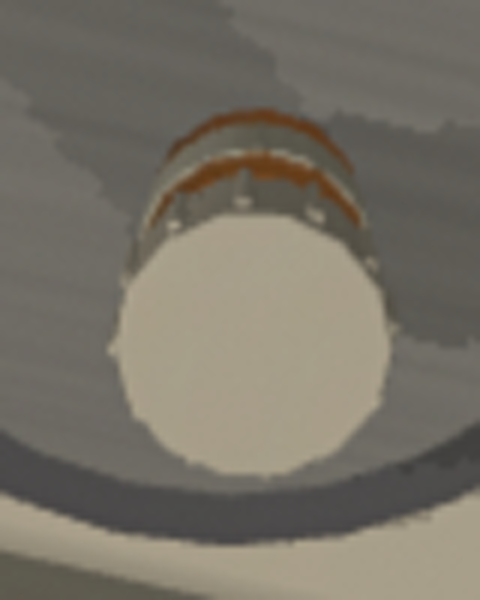

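Call:
drive_tool(
  rows=[
    [[-0.007, -0.003, 0.05, 0.03, 0], [-0.007, -0.003, 0.11, 0.06, 0], [-0.007, -0.003, 0.16, 0.065, 0], [-0.007, -0.003, 0.168, 0.065, 0], [-0.007, -0.003, 0.168, 0.065, 0], [-0.007, -0.003, 0.168, 0.065, 0], [-0.007, -0.003, 0.168, 0.065, 0]],
  ],
)

```text
time: 14.62
position: [0.5413, -0.3369, 0.1808]
tool_rot: [2.019, 2.406, 0.001]
ft_force: [0.7, -0.4, 0.4]
grip_width: 1.002
```

Run:
```python
from h import *
plan([.5413,-.3359,.122],100)
w=ctrl.get_image("wrist"); cv2.imwrite("pics/w10.png",w["img"]); crop(w,"pics/w10c.png",260,200,130,150,4)
```

```text
t 14.62 pos [ 0.5413 -0.3369  0.1808] yaw 100.01 tiltz [ 1.1e-03 -4.0e-04 -1.0e+00] F [ 0.72 -0.43  0.39] g 1.002 j7 [ 0.11  0.35  0.51  1.58 -0.18  1.26  2.39]
delta [0.0034 0.0005 0.1961] spin 0.0
```

View pics/w10c.png

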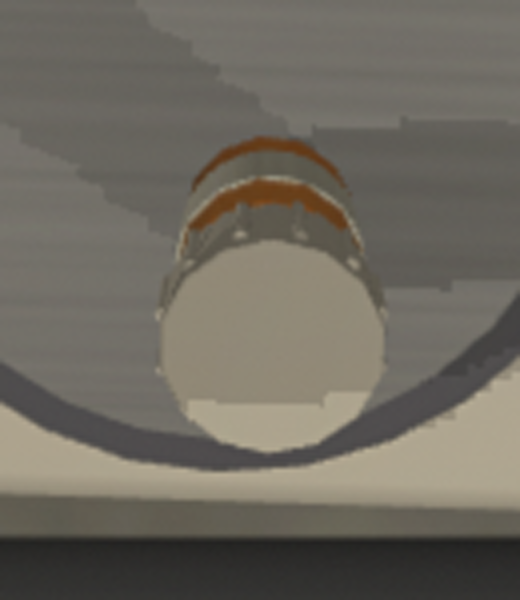

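Call:
drive_tool(
  rows=[
    [[0.003, 0, 0.06, 0, 0], [0.003, 0, 0.12, 0, 0], [0.003, 0, 0.17, 0, 0], [0.003, 0, 0.19, 0, 0], [0.003, 0, 0.196, 0, 0], [0.003, 0, 0.196, 0, 0], [0.003, 0, 0.196, 0, 0]],
  ],
)

```text
time: 15.55
position: [0.5412, -0.3361, 0.122]
tool_rot: [2.019, 2.406, 0.001]
ft_force: [-0.6, 0.0, 0.3]
grip_width: 0.999
```

Run:
```python
from h import *
plan([.5413,-.3359,.122],100)
w=ctrl.get_image("wrist"); crop(w,"pics/w11c.png",180,220,280,200,2.5)
```

```text
t 15.55 pos [ 0.5412 -0.3361  0.122 ] yaw 99.99 tiltz [ 1.2e-03 -5.0e-04 -1.0e+00] F [-0.64  0.03  0.28] g 0.999 j7 [ 0.12  0.4   0.5   1.64 -0.2   1.16  2.41]
delta [0.0005 0.0004 0.0001] spin -0.0
```

View pics/w11c.png

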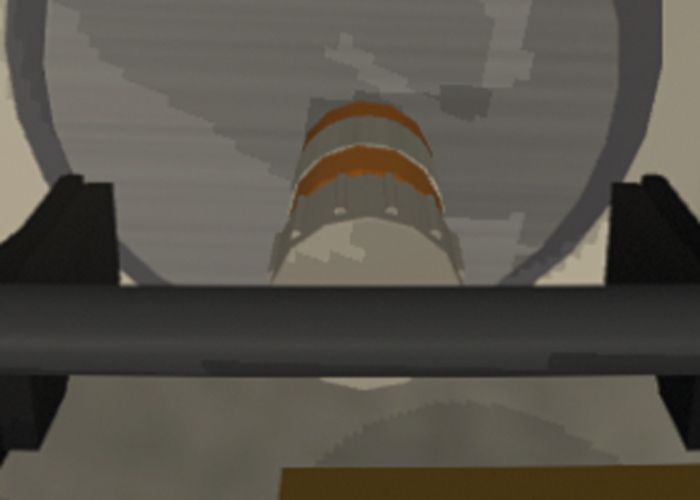

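Call:
drive_tool(
  rows=[
    [[0, 0, 0, 0, 140], [0, 0, 0, 0, 150], [0, 0, 0, 0, 155], [0, 0, 0, 0, 160], [0, 0, 0, 0, 165], [0, 0, 0, 0, 175], [0, 0, 0, 0, 190], [0, 0, 0, 0, 190], [0, 0, 0, 0, 190]],
  ],
  grip_force=12,
)

```text
time: 16.73
position: [0.5408, -0.3358, 0.1213]
tool_rot: [2.019, 2.407, 0.0]
ft_force: [0.2, -0.7, -0.2]
grip_width: 0.338
```

Call:
drive_tool(
  rows=[
    [[0, 0, -0.03, 0, 190], [0, 0, -0.1, 0, 190], [0, 0, -0.2, 0, 190], [0, 0, -0.28, 0, 190], [0, 0, -0.32, 0, 190], [0, 0, -0.32, 0, 190], [0, 0, -0.32, 0, 190]],
  ],
)

```text
time: 17.6
position: [0.5403, -0.3354, 0.2162]
tool_rot: [-2.018, -2.405, 0.0]
ft_force: [0.6, 0.4, -0.6]
grip_width: 0.34
```

Run:
```python
from h import *
d=np.array([np.cos(np.radians(202)),np.sin(np.radians(202))])*.06
plan([.4527+d[0],-.0231+d[1],.21],112)
w=ctrl.get_image("wrist"); crop(w,"pics/w12c.png",180,220,280,200,2.5)
```

```text
t 17.6 pos [ 0.5403 -0.3354  0.2162] yaw 100.0 tiltz [-1.6e-03  9.0e-04 -1.0e+00] F [ 0.63  0.4  -0.62] g 0.34 j7 [ 0.1   0.32  0.52  1.53 -0.16  1.33  2.38]
delta [ 1.0344 -0.3026  0.0223] spin -0.0667
```

View pics/w12c.png

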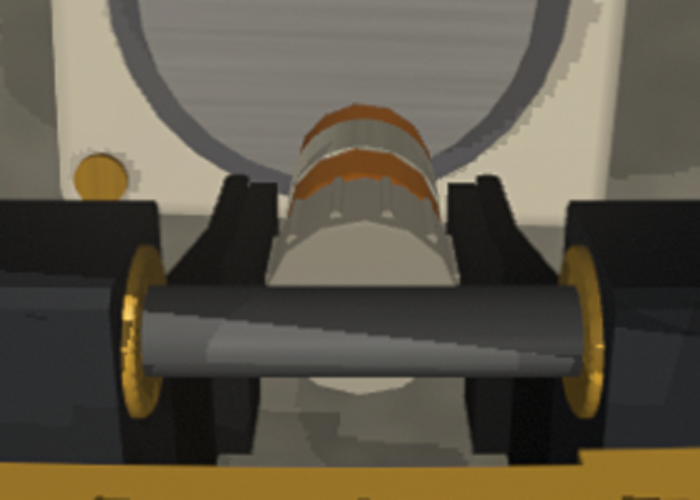

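Call:
drive_tool(
  rows=[
    [[0.06, 0, 0, 0, 190], [0.2, -0.02, 0, -0.02, 190], [0.37, -0.03, 0, -0.04, 190], [0.55, -0.05, 0, -0.06, 190], [0.73, -0.06, 0, -0.067, 190], [0.9, -0.07, 0, -0.067, 190], [0.97, -0.08, 0, -0.067, 190], [1.0, -0.08, 0, -0.067, 190], [1.0, -0.08, 0, -0.067, 190]],
  ],
)

```text
time: 18.77
position: [0.465, -0.0443, 0.2173]
tool_rot: [1.754, 2.606, -0.0]
ft_force: [0.1, -0.4, -1.0]
grip_width: 0.337
```

Run:
```python
from h import *
plan([.508,-.001,.2],112)
```

```text
t 18.77 pos [ 0.465  -0.0443  0.2173] yaw 112.11 tiltz [ 1.e-04 -1.e-04 -1.e+00] F [ 0.14 -0.36 -1.  ] g 0.337 j7 [-0.25 -0.07  0.28  1.92  0.02  1.29  1.98]
delta [0.0796 0.1872 0.0576] spin 0.0006
```

Call:
drive_tool(
  rows=[
    [[0.03, 0.07, 0.02, 0, 190], [0.08, 0.16, 0.04, 0, 190], [0.08, 0.187, 0.057, 0, 190], [0.08, 0.187, 0.057, 0, 190], [0.08, 0.187, 0.057, 0, 190], [0.08, 0.187, 0.057, 0, 190]],
  ],
)

```text
time: 19.52
position: [0.5079, -0.0022, 0.2006]
tool_rot: [1.757, 2.604, 0.001]
ft_force: [-0.1, 0.1, -0.5]
grip_width: 0.336
```

Run:
```python
from h import *
plan([.508,-.001,.2],112)
w=ctrl.get_image("wrist"); cv2.imwrite("pics/w13.png",w["img"]); crop(w,"pics/w13c.png",225,80,200,170,4)
crop(w,"pics/w13d.png",270,240,120,150,4)
```

```text
t 19.52 pos [ 0.5079 -0.0022  0.2006] yaw 111.97 tiltz [ 5.e-04  1.e-04 -1.e+00] F [-0.09  0.08 -0.49] g 0.336 j7 [-0.28  0.04  0.24  1.86 -0.01  1.25  1.92]
delta [0.0036 0.0018 0.0021] spin -0.0002
```

View pics/w13.png

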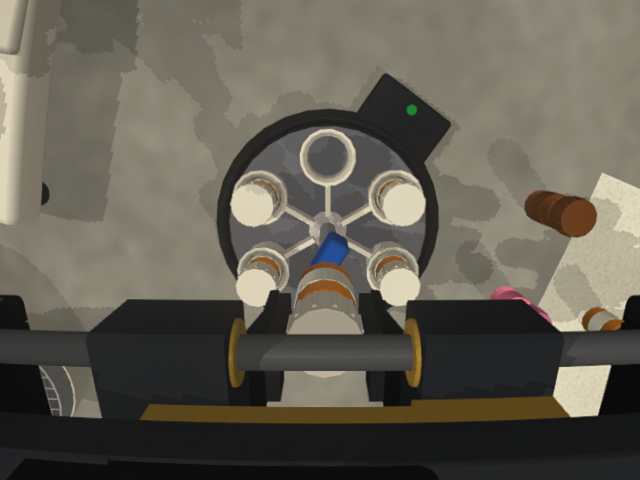

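View pics/w13c.png

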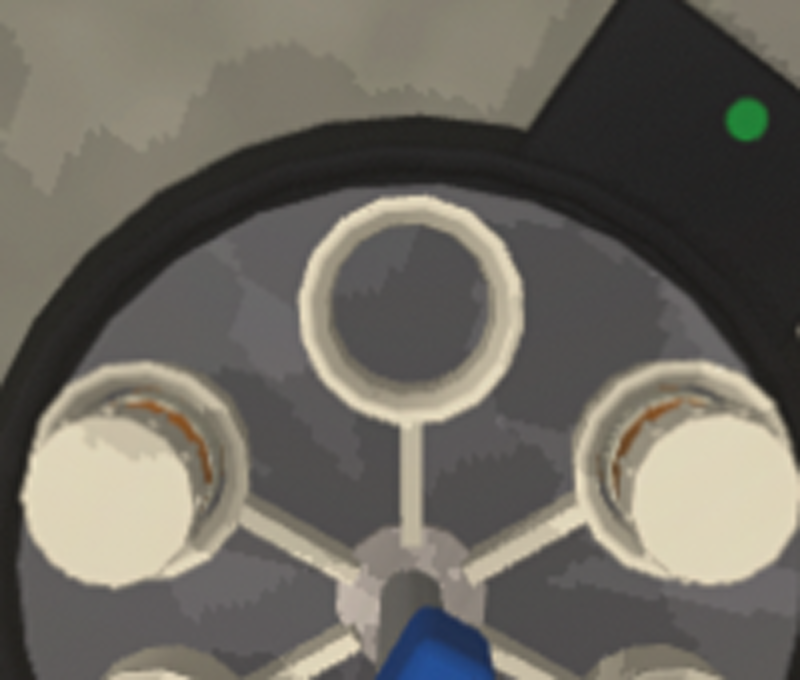

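View pics/w13d.png

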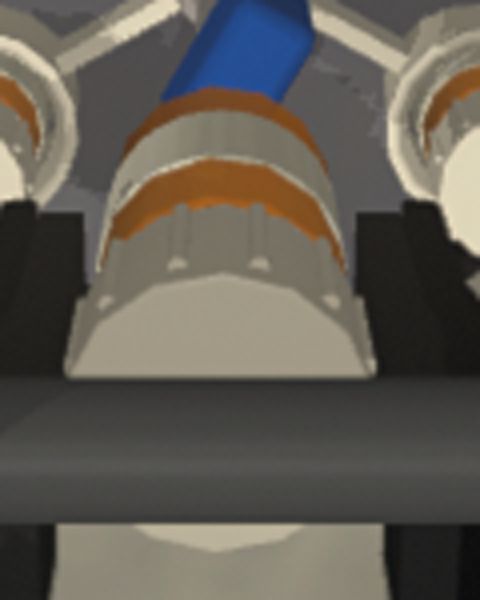

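Run:
```python
from h import *
w=ctrl.get_image("wrist"); s=ctrl.get_state(); M=Ro.from_rotvec(s["tool_rot"]).as_matrix(); p=s["position"]
c=lambda X,Y:(225+(X+.5)/4-.5,80+(Y+.5)/4-.5)
for n,uv,z in (("well",c(411,311),.044),("90",c(108,502),.078),("330",c(718,500),.078)): print(n,at(w,uv,z).round(4))
cap=at(w,(324.5,342.9),p[2]+.0125); r=M.T@(cap-p); print("cap rel",r.round(4))
wl=at(w,c(411,311),.044); tgt=wl-M@[r[0],r[1],0]; print(tgt); plan([tgt[0],tgt[1],.13],112)
```

```text
well [ 0.4523 -0.023   0.044 ]
90 [ 0.4997 -0.0597  0.078 ]
330 [0.4605 0.0366 0.078 ]
cap rel [-0.0008  0.0008 -0.0125]
[ 0.45129514 -0.02245945  0.04399948]
t 19.62 pos [ 0.508  -0.0017  0.2006] yaw 112.01 tiltz [ 6.e-04  2.e-04 -1.e+00] F [ 0.17 -0.11  0.34] g 0.335 j7 [-0.28  0.04  0.24  1.86 -0.01  1.25  1.92]
delta [ 0.0067 -0.2012  0.2352] spin 0.0001
```

Call:
drive_tool(
  rows=[
    [[0.003, -0.07, 0, 0, 190], [0.005, -0.14, 0, 0, 190], [0.005, -0.2, 0.04, 0, 190], [0.005, -0.202, 0.12, 0, 190], [0.005, -0.202, 0.2, 0, 190], [0.005, -0.202, 0.235, 0, 190], [0.005, -0.202, 0.235, 0, 190], [0.005, -0.202, 0.235, 0, 190], [0.005, -0.202, 0.235, 0, 190]],
  ],
)

```text
time: 20.75
position: [0.4521, -0.0226, 0.1306]
tool_rot: [1.755, 2.604, 0.002]
ft_force: [-0.5, 0.7, -0.2]
grip_width: 0.341
```

Run:
```python
from h import *
plan([.4514,-.0226,.077],112)
w=ctrl.get_image("wrist"); cv2.imwrite("pics/w14.png",w["img"]); crop(w,"pics/w14c.png",230,160,190,200,4)
```

```text
t 20.75 pos [ 0.4521 -0.0226  0.1306] yaw 112.06 tiltz [ 1.7e-03  2.0e-04 -1.0e+00] F [-0.5   0.7  -0.18] g 0.341 j7 [-0.27 -0.02  0.26  2.06  0.01  1.1   1.94]
delta [ 0.0008 -0.0025  0.1788] spin 0.0003
```

View pics/w14c.png

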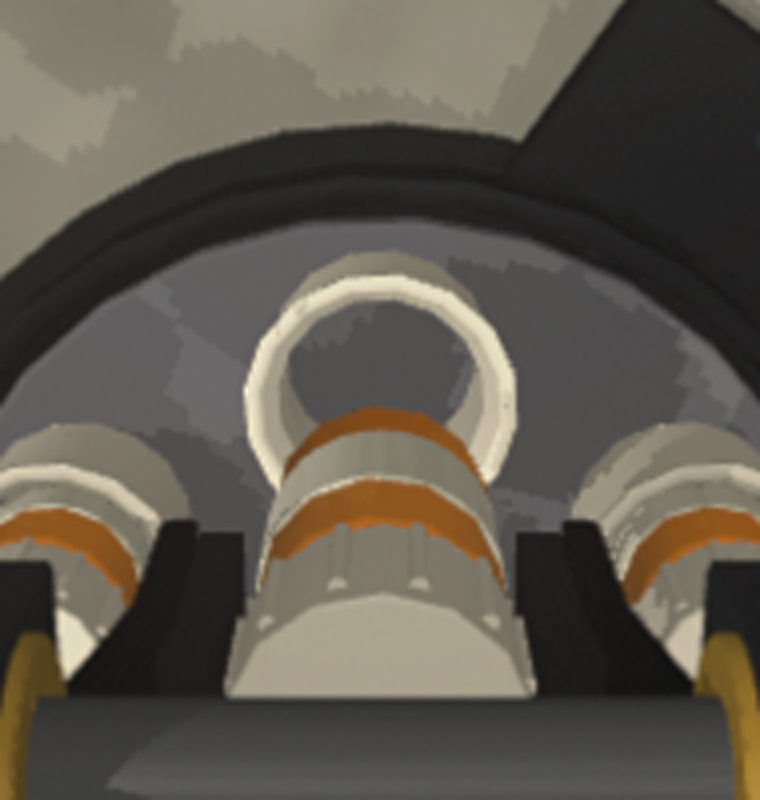

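Run:
```python
from h import *
w=ctrl.get_image("wrist"); s=ctrl.get_state(); M=Ro.from_rotvec(s["tool_rot"]).as_matrix(); ty=M[:,1]; p=s["position"]
q=at(w,(230+381.5/4-.5,160+275.5/4-.5),.044)+ty*.0215; print("well",q)
b=at(w,(230+381/4-.5,160+408/4-.5),p[2]-.0495)+ty*.014
print("bottom",b,"delta tool mm",(M.T@(q-b))[:2]*1000)
plan([.4514,-.0226,.077],112)
```

```text
well [ 0.4526044  -0.02285885  0.04402562]
bottom [ 0.45418676 -0.0222744   0.08087363] delta tool mm [ 0.06347953 -1.729934  ]
t 20.85 pos [ 0.4518 -0.0225  0.1304] yaw 112.06 tiltz [ 1.2e-03  2.0e-04 -1.0e+00] F [ 0.07 -0.38 -0.58] g 0.341 j7 [-0.27 -0.02  0.26  2.06  0.01  1.1   1.94]
delta [ 0.0004 -0.0016  0.1779] spin 0.0003
```

Call:
drive_tool(
  rows=[
    [[0, -0.004, 0.03, 0, 190], [0, -0.004, 0.06, 0, 190], [0, -0.004, 0.09, 0, 190], [0, -0.004, 0.115, 0, 190], [0, -0.004, 0.135, 0, 190], [0, -0.004, 0.15, 0, 190], [0, -0.004, 0.165, 0, 190], [0, -0.004, 0.175, 0, 190], [0, -0.004, 0.175, 0, 190]],
  ],
)

```text
time: 21.98
position: [0.4502, -0.023, 0.0771]
tool_rot: [-1.755, -2.605, 0.0]
ft_force: [-1.1, -0.7, -0.4]
grip_width: 0.332
```

Run:
```python
from h import *
plan([.4514,-.0226,.0655],112)
w=ctrl.get_image("wrist"); crop(w,"pics/w15c.png",230,160,190,200,4)
```

```text
t 21.98 pos [ 0.4502 -0.023   0.0771] yaw 112.05 tiltz [-2.e-04  0.e+00 -1.e+00] F [-1.07 -0.69 -0.41] g 0.332 j7 [-0.26  0.04  0.26  2.12 -0.01  0.98  1.96]
delta [-0.0002  0.0044  0.0387] spin 0.0003
```

View pics/w15c.png

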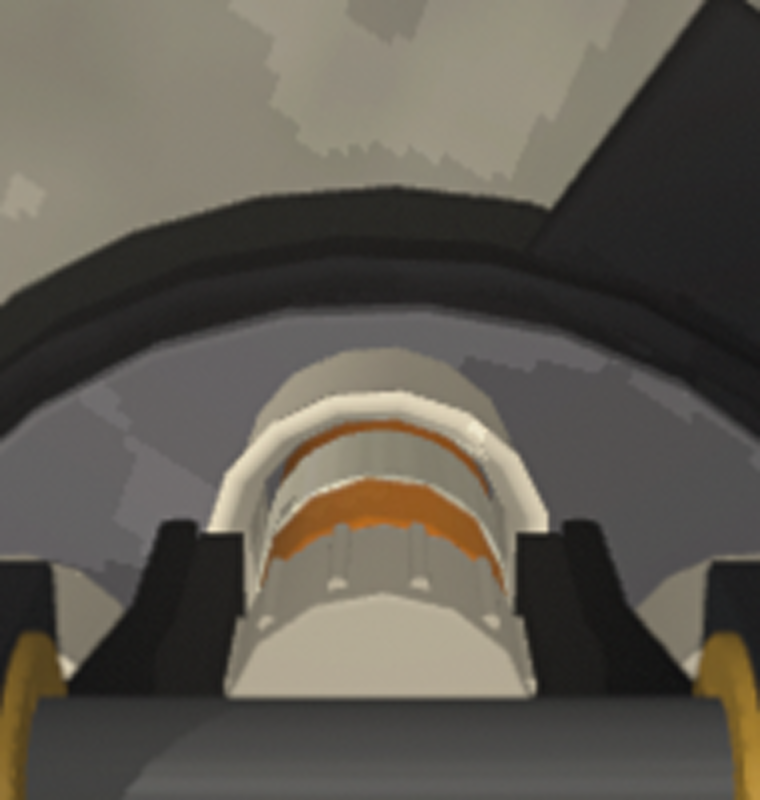

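Call:
drive_tool(
  rows=[
    [[0, 0.001, 0.01, 0, 190], [0, 0.002, 0.02, 0, 190], [0, 0.002, 0.028, 0, 190], [0, 0.002, 0.034, 0, 190], [0, 0.002, 0.037, 0, 190], [0, 0.002, 0.039, 0, 190], [0, 0.002, 0.039, 0, 190], [0, 0.002, 0.039, 0, 190]],
  ],
)

```text
time: 23.02
position: [0.4509, -0.0228, 0.0656]
tool_rot: [1.755, 2.605, 0.0]
ft_force: [-0.4, 1.1, -0.4]
grip_width: 0.335
```

Call:
drive_tool(
  rows=[
    [[0, 0, 0, 0, 165], [0, 0, 0, 0, 158], [0, 0, 0, 0, 145], [0, 0, 0, 0, 120], [0, 0, 0, 0, 100], [0, 0, 0, 0, 100], [0, 0, -0.02, 0, 100], [0, 0, -0.06, 0, 100], [0, 0, -0.14, 0, 100], [0, 0, -0.25, 0, 100], [0, 0, -0.36, 0, 100], [0, 0, -0.43, 0, 100], [0, 0, -0.45, 0, 100], [0, 0, -0.45, 0, 100]],
  ],
)

```text
time: 24.78
position: [0.4508, -0.0228, 0.2007]
tool_rot: [1.755, 2.605, 0.001]
ft_force: [-0.5, 1.3, -0.3]
grip_width: 0.608
```

Run:
```python
from h import *
plan([.508,-.001,.2],82)
w=ctrl.get_image("wrist"); cv2.imwrite("pics/w16.png",w["img"])
t=ctrl.get_image("scene"); crop(t,"pics/s16.png",260,170,140,120,5)
```

```text
t 24.77 pos [ 0.4508 -0.0228  0.2007] yaw 112.06 tiltz [ 6.e-04  2.e-04 -1.e+00] F [-0.51  1.3  -0.26] g 0.608 j7 [-0.27 -0.09  0.25  1.98  0.02  1.25  1.93]
delta [-0.0042  0.204   0.0026] spin 0.167
```

View pics/w16.png

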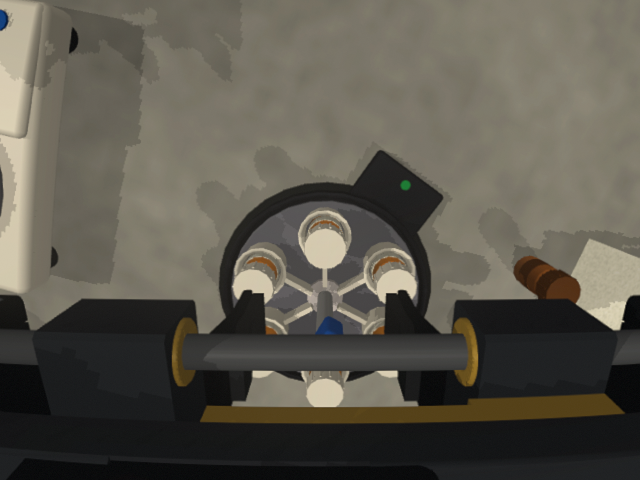

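View pics/s16.png

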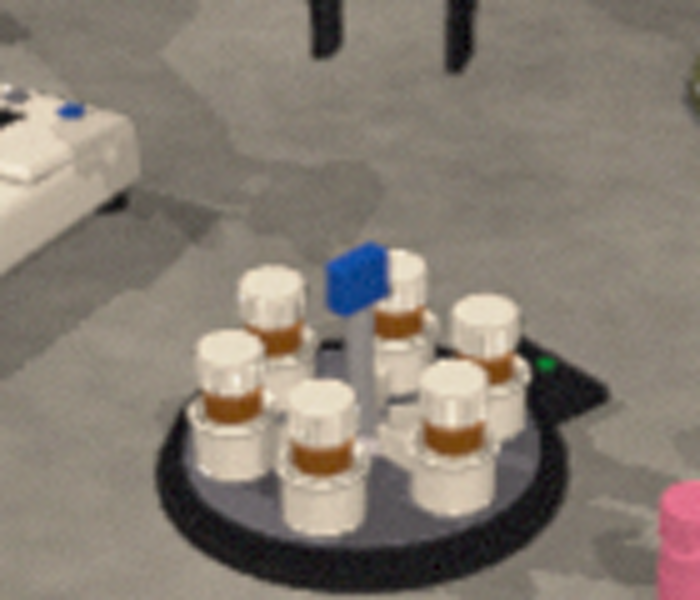

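Call:
drive_tool(
  rows=[
    [[0, 0.06, 0, 0.05, 150], [0, 0.13, 0, 0.1, 150], [-0.004, 0.2, 0, 0.15, 150], [-0.004, 0.205, 0, 0.167, 150], [-0.004, 0.205, 0.05, 0.167, 150], [-0.004, 0.205, 0.1, 0.167, 150], [-0.004, 0.205, 0.1, 0.167, 150], [-0.004, 0.205, 0.1, 0.167, 150]],
  ],
)

```text
time: 25.88
position: [0.5082, -0.0009, 0.1705]
tool_rot: [-2.371, -2.061, 0.0]
ft_force: [0.1, -0.2, -0.3]
grip_width: 0.413
```

Run:
```python
from h import *
plan([.5083,-.0008,.1],82.05)
w=ctrl.get_image("wrist"); cv2.imwrite("pics/w17.png",w["img"])
print(proj(w,[.5083,-.0008,.116]))
```

```text
t 25.88 pos [ 0.5082 -0.0009  0.1705] yaw 82.0 tiltz [-1.e-04  0.e+00 -1.e+00] F [ 0.14 -0.2  -0.29] g 0.413 j7 [-0.28  0.06  0.23  1.89 -0.02  1.19  1.4 ]
delta [0.0005 0.0004 0.2349] spin -0.0003
[[325.04200592 279.89824952]]
```

View pics/w17.png

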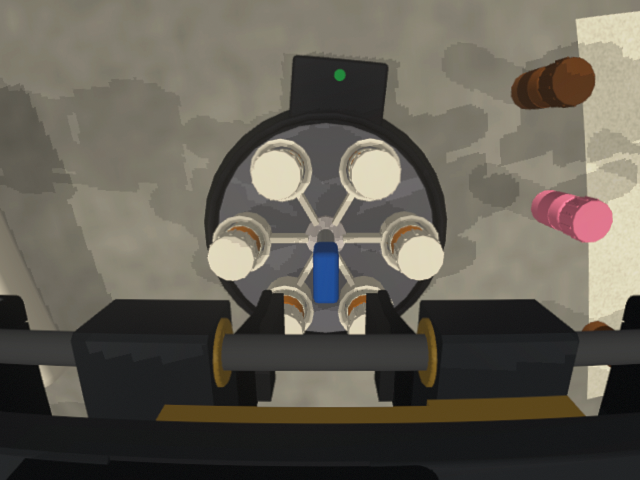

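Call:
drive_tool(
  rows=[
    [[0, 0, 0.06, 0, 150], [0, 0, 0.12, 0, 150], [0, 0, 0.17, 0, 150], [0, 0, 0.21, 0, 150], [0, 0, 0.233, 0, 150], [0, 0, 0.237, 0, 150], [0, 0, 0.237, 0, 150], [0, 0, 0.237, 0, 150]],
  ],
)

```text
time: 26.92
position: [0.5087, -0.0008, 0.1]
tool_rot: [2.371, 2.061, 0.002]
ft_force: [0.1, 0.6, 0.0]
grip_width: 0.413
```

Run:
```python
from h import *
plan([.5083,-.0008,.1],82.05)
w=ctrl.get_image("wrist"); crop(w,"pics/w18.png",180,160,280,260,2.2)
```

```text
t 26.93 pos [ 0.5087 -0.0008  0.1   ] yaw 81.99 tiltz [ 1.2e-03  2.0e-04 -1.0e+00] F [0.14 0.61 0.  ] g 0.413 j7 [-0.27  0.14  0.23  1.97 -0.04  1.04  1.41]
delta [-0.0002 -0.0014  0.0001] spin -0.0003
```

View pics/w18.png

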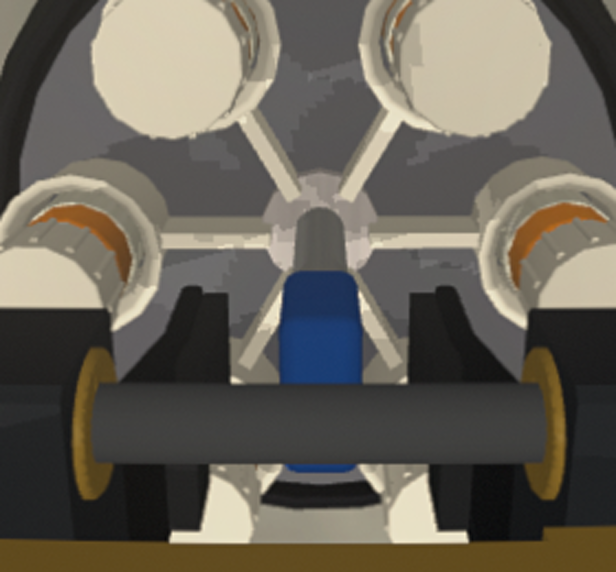

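Call:
drive_tool(
  rows=[
    [[0, 0, 0, 0, 180], [0, 0, 0, 0, 195], [0, 0, 0, 0, 202], [0, 0, 0, 0, 207], [0, 0, 0, 0, 212], [0, 0, 0, 0, 217], [0, 0, 0, 0, 225], [0, 0, 0, 0, 240], [0, 0, 0, 0, 240], [0, 0, 0, 0, 240], [0, 0, 0, 0, 240]],
  ],
  grip_force=40,
)

```text
time: 28.35
position: [0.5083, -0.0006, 0.0995]
tool_rot: [-2.371, -2.061, -0.0]
ft_force: [0.4, 1.8, -1.0]
grip_width: 0.155
```

Gripped (0.155 × 87 ≈ 13.5 mm, matching the 14 mm block). Lift slowly; first a little, then check.

Call:
drive_tool(
  rows=[
    [[0, 0, -0.005, 0, 240], [0, 0, -0.012, 0, 240], [0, 0, -0.02, 0, 240], [0, 0, -0.03, 0, 240], [0, 0, -0.04, 0, 240], [0, 0, -0.05, 0, 240], [0, 0, -0.055, 0, 240], [0, 0, -0.055, 0, 240]],
  ],
)

```text
time: 29.35
position: [0.5084, -0.0008, 0.1161]
tool_rot: [2.371, 2.061, 0.001]
ft_force: [0.3, 0.0, -5.8]
grip_width: 0.159
```

Run:
```python
from h import *
plan([.5083,-.0008,.2],82.05); print(ctrl.get_state()["torque"])
w=ctrl.get_image("wrist"); crop(w,"pics/w19.png",180,160,280,260,2.2)
t=ctrl.get_image("scene"); crop(t,"pics/s19.png",260,170,140,120,5)
```

```text
t 29.35 pos [ 0.5084 -0.0008  0.1161] yaw 81.99 tiltz [ 4.e-04  1.e-04 -1.e+00] F [ 0.26  0.03 -5.83] g 0.159 j7 [-0.27  0.12  0.23  1.95 -0.03  1.08  1.41]
delta [ 1.000e-04 -1.000e-04 -2.796e-01] spin -0.0003
[ 0.01625772 -0.03216162  0.05089534]
```

View pics/w19.png

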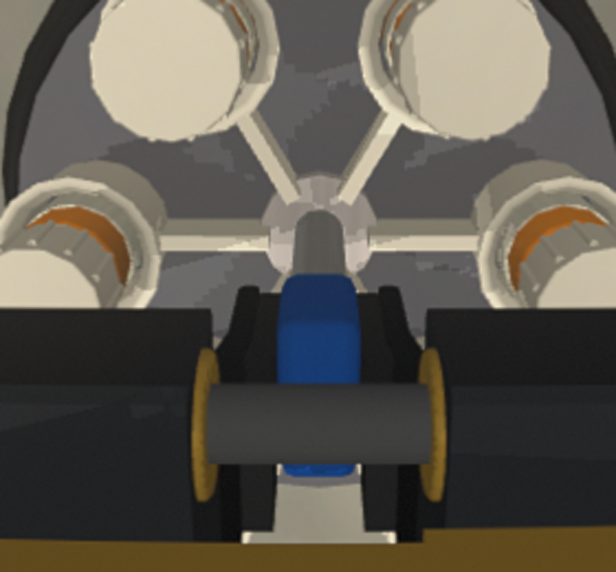

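View pics/s19.png

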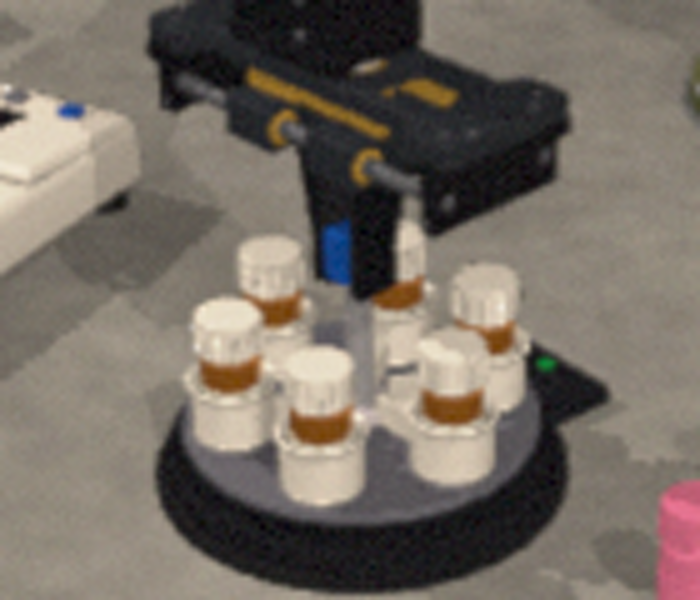

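Call:
drive_tool(
  rows=[
    [[0, 0, -0.008, 0, 240], [0, 0, -0.025, 0, 240], [0, 0, -0.05, 0, 240], [0, 0, -0.08, 0, 240], [0, 0, -0.11, 0, 240], [0, 0, -0.14, 0, 240], [0, 0, -0.17, 0, 240], [0, 0, -0.2, 0, 240], [0, 0, -0.225, 0, 240], [0, 0, -0.247, 0, 240], [0, 0, -0.263, 0, 240], [0, 0, -0.274, 0, 240], [0, 0, -0.28, 0, 240], [0, 0, -0.28, 0, 240], [0, 0, -0.28, 0, 240], [0, 0, -0.28, 0, 240], [0, 0, -0.28, 0, 240], [0, 0, -0.28, 0, 240]],
  ],
)

```text
time: 31.7
position: [0.5083, -0.0009, 0.1999]
tool_rot: [2.371, 2.061, 0.0]
ft_force: [0.3, 0.1, -5.8]
grip_width: 0.154
```

Run:
```python
from h import *
plan([.5083,-.0008,.2],82.05); print(abs(ctrl.get_state()["qd"]).max())
w=ctrl.get_image("wrist"); cv2.imwrite("pics/w20.png",w["img"])
t=ctrl.get_image("scene"); cv2.imwrite("pics/s20f.png",t["img"]); crop(t,"pics/s20.png",240,120,180,180,3.3)
```

```text
t 31.7 pos [ 0.5083 -0.0009  0.1999] yaw 81.99 tiltz [ 0.  0. -1.] F [ 0.29  0.08 -5.8 ] g 0.154 j7 [-0.28  0.04  0.23  1.86 -0.01  1.25  1.39]
delta [ 0.0003  0.0001 -0.0002] spin -0.0003
0.002193237498523388
```

View pics/w20.png

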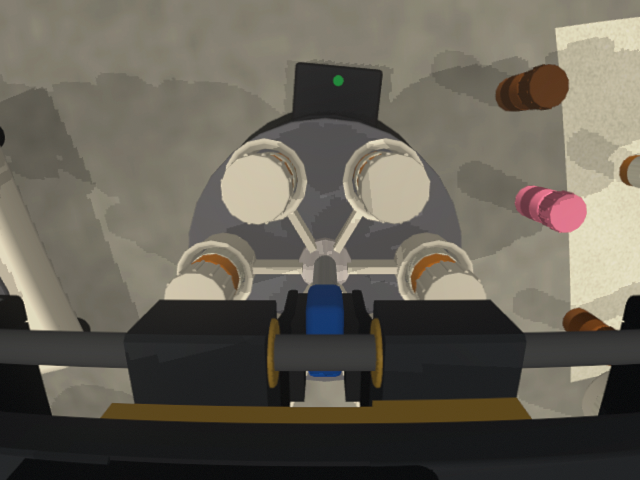

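View pics/s20.png

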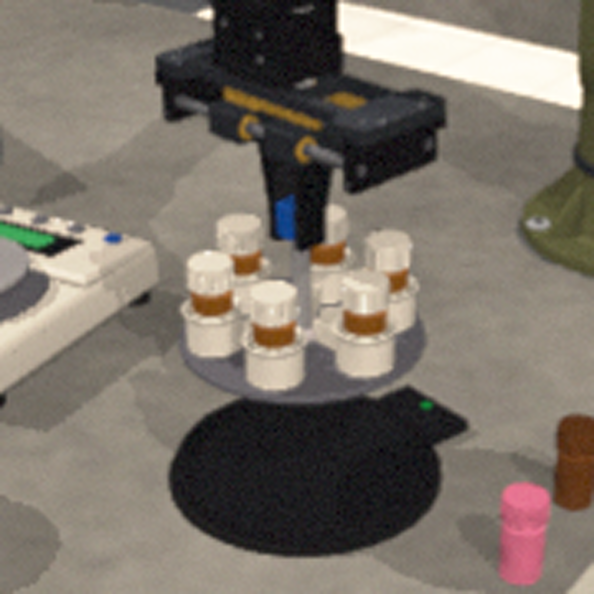

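View pics/s20f.png

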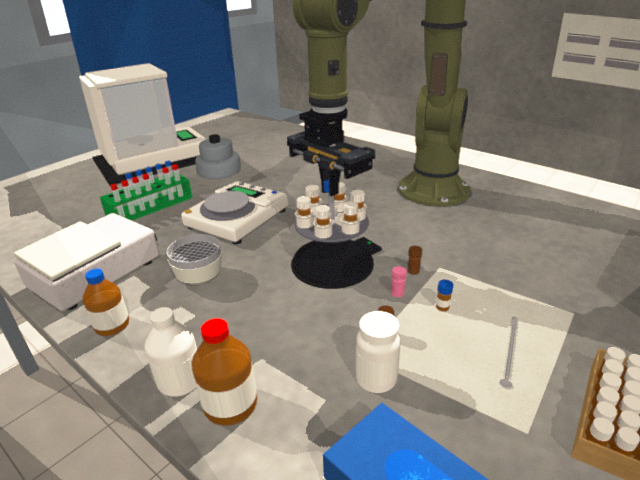

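The scene picture shows the tray at (330,220), level in the air, with six white caps standing. The base is empty, and the standard (445,295), balance, jar and spatula have not moved. Handing in.

Run:
```python
from h import *
print(ctrl.close_job())
```

```text
the job is handed in; nothing more can be done
None
```

The job is done and handed in at about 31.8 s. The gripper is still holding the tray by its blue grip, about 10 cm above where it sat, with all six vials standing.

- **Vials:** I set vial_2 (from the paper) in well_b and vial_1 (from the balance pan) in well_a. Both went in without noticeable contact force, and later pictures show them upright.
- **Tray:** I gripped it at 40 N, with the jaws reading about 13.5 mm on the 14 mm block. I then lifted it straight up, taking the tool from z = 0.0995 m to 0.1999 m.
- **Last checks:** The tool showed no measurable tilt and the joints were at rest. The tool carried 5.8 N, which fits the full 0.57 kg tray. In the final scene picture the standard, balance, bowl, jar, spatula and the brown and pink look-alikes are where they started.
- **Disagreement:** The scene and top cameras differed by about 4 mm in y. I placed the vials using the wrist camera, whose fit to the tray was within 1 mm. No check failed.

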